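Turn the filling carousel to bring the beaker under the nozzle

TASK

Flip the cam brake lever of the filling carousel right up to free it, turn the carousel by its spokes or rim, without pressing on the vessels it carries, until the open beaker stands centred under the nozzle, and let it come to rest there. Then flip the brake lever fully down again to lock the carousel with the beaker still under the nozzle. Do not knock the lamp ring, column or nozzle, keep all the vessels upright, and leave the other things on the bench where they are.

Things in the scene. Friction and masses are not known exactly. Their poses are not given: they have to be found in the camera images.
- stand: Fixed foot of the filling stand with its brake tower; origin on the carousel's vertical axis at bench level; x axis points from that axis to the nozzle. At 105 degrees anticlockwise about z from x stands the tower: 185 to 207 mm from the axis, 40 mm wide, 90 mm high, on a 10 mm foot plate (50 mm wide, 130 to 280 mm from the axis).
- brake_hinge (a point): Centre of the brake lever's boss (radius 11 mm, 40 mm long) on its hinge axis, 255 mm from the carousel's axis, at 105 degrees about z from the stand's x, 71 mm high. The hinge axis is level and radial: a shaft of 6 mm radius that runs from here through the tower to a cam on the disc's rim, passing above the spokes.
- lamp: Fixed lamp and nozzle unit, same origin and axes as the stand. Centre column (radius 14 mm, 245 mm high) with the nozzle boom along x and a white ring lamp: inner radius 147, outer 173 mm, underside 167, top 193 mm above the bench, on four thin struts at 45, 135, 225, 315 degrees from x. The ring overhangs the spokes: reach these from outside, the tool leaning outwards.
- nozzle (a point): Tip of the downward nozzle, 80 mm from the carousel's axis, 152 mm above the bench.
- spoke (a point): Centre of the round knob (20 mm diameter, 46 mm above the bench) ending one of eight like spokes, 150 mm from the carousel's axis; the others follow every 45 degrees round the disc. Spokes are 12 mm bars, sticking out radially from the disc's rim (radius 135 mm), with free space under them down to the bench (but for the brake's foot plate).
- turntable (a joint): Angle of the carousel's disc (rad), 0 at the start, growing anticlockwise seen from above, a full turn free each way. Aluminium disc: radius 135 mm, underside 36, top 55 mm above the bench, vessels held by pins 80 mm from the axis. Brake off: turns freely (friction about 0.04 N m, coasts if pushed fast). Lever down: held (to about 1 N m).
- brake (a joint): Angle of the cam brake lever (rad): 0 is fully down, level, brake on; 1.5 is up, nearly upright, brake off (stops at both). The cam frees the disc above about 0.6. The lever stays where it is left and takes about 2 to 4 N at its grip. Closing may drag the disc by a degree or so.
- brake_grip (a point): Middle of the lever's black grip, 95 mm from its hinge; grip 16 mm wide along the hinge axis, 20 mm high, 50 mm long; lever 120 mm from hinge to end, its steel blade 14 mm wide. Down: it lies level, 71 mm high, pointing from the hinge to 195 degrees about z from the stand's x. Up: above the hinge, leaning that way by 4 degrees.
- beaker: Loose open white beaker, 50 mm foot diameter, 68 mm high, wall 2.5 mm, the only open vessel on the carousel; origin at the centre of its underside, z up. It stands on the disc 80 mm from the axis.
- beaker_mouth (a point): Centre of the beaker's open mouth, 68 mm above its underside.
- flask: Loose white closed bottle on the disc, 50 mm diameter, 82 mm high; origin at the centre of its underside.
- jar: Loose white closed low jar on the disc, 50 mm diameter, 52 mm high; origin at the centre of its underside.
- dropper: Loose white bottle with a thin pointed top on the disc, 50 mm diameter, 82 mm high; origin at the centre of its underside.
- stock_bottle: Large white stock bottle standing on the bench, 84 mm diameter, 170 mm high; bystander; origin at the centre of its underside.
- pump_bottle: Pump bottle standing on the bench, 64 mm diameter, 171 mm high; bystander; origin at the centre of its underside.
- mortar: White ceramic mortar bowl on the bench between robot and carousel, 100 mm diameter, 58 mm high; bystander; origin at the centre of its underside.
- paper_tube: Cardboard tube standing on the bench, 48 mm diameter, 140 mm high; bystander; origin at the centre of its underside.
Things that resemble listed ones, but are neither listed nor needed, are in the scene too. What is shaped like the stand but pink is not meant.

How it is judged:
On the way, in this order (a step that is already met when the one before it is completed fails the run):
1. the brake lever is flipped up (above 1.1 rad) (value of joint brake above 1.1 rad), for 0.1 s.
2. with the brake up, the beaker is brought under the nozzle (mouth centre within 9 mm sideways) and the carousel comes to rest (value of joint brake above 0.9 rad and horizontal distance between beaker_mouth and nozzle below 0.009 m and velocity of joint turntable between -0.03 and 0.03 rad/s), for 0.3 s.
At the end, for the whole second after the job is handed in: The brake lever is down (under 0.15 rad), the carousel is at rest with the beaker's mouth centred within 10 mm under the nozzle, and all four vessels stand upright in it (within 0.1 rad) (value of joint brake below 0.15 rad and horizontal distance between beaker_mouth and nozzle below 0.01 m and velocity of joint turntable between -0.03 and 0.03 rad/s and angle between each of beaker, flask, jar, dropper's own z axis and vertical below 0.1 rad and linear speed of beaker below 0.02 m/s); the robot touches nothing.
It fails at once if the arm presses on a vessel in the carousel (over 2 N) (contact force between any of the arm, the fingers and beaker above 2 N or contact force between any of the arm, the fingers and flask above 2 N or contact force between any of the arm, the fingers and jar above 2 N or contact force between any of the arm, the fingers and dropper above 2 N).
It fails at once if the lamp ring, its column or the nozzle is knocked (over 8 N) (contact force between any of the arm, the fingers and lamp above 8 N).
It fails at once if a bystander is shifted by more than 20 mm (distance of any of stock_bottle, pump_bottle, mortar, paper_tube from where it was at the start of the episode above 0.02 m).
It fails at once if a vessel is tipped over (angle between any of beaker, flask, jar, dropper's own z axis and vertical above 0.4 rad).
It also fails if it takes over 72 s, if anything falls off the work surface, if the arm or the gripper's body presses on something with over 40 N, if the wrist force passes 120 N, or if a joint passes its speed limit or range.

ROBOT

A 7-joint arm with a two-finger parallel gripper is mounted at the origin on the work surface. World frame = base frame: x ahead of the robot, y to its left, z up, the work surface at z = 0. Lengths are in m, angles in rad, forces in N, time in s.
With the tool pointing down it reaches from about 0.35 to 0.9 m from the base axis. Payload 19.9 kg.
Tool frame: the origin (TCP) lies between the finger pads; the fingertips stand 19 mm ahead of it and the grasp point (between the pads) is the TCP; z points along the fingers, y is the direction in which the jaws open and shut (so a half turn about z gives the same grasp; the last joint's range is limited). The gripper opens to 94 mm and grips with 3 to 60 N. Pads are 16 mm wide; open, the fingers measure 119 mm over their backs; the gripper's body (75 mm by 177 mm) begins 78 mm behind the grasp point.
Start: joints at [-1.161, 0.417, -0.01, 1.614, 0.005, 1.111, -0.053], TCP at [0.272, 0.563, 0.193] pointing down, gripper open.
Joint ranges: [-2.81, 2.81], [-0.39, 2.02], [-1.27, 1.25], [0.06, 2.57], [-1.19, 4.33], [0.19, 2], [-2.82, 2.82]. Speed limits (rad/s): [1.89, 1.89, 2.39, 2.39, 3.01, 3.01, 3.01].

INTERFACE

Orientations are given as a 3x3 rotation matrix whose columns are the frame's x, y, z axes.
In Python, from rig import robot gives the robot as it stands. Calls block until the motion is done:
- robot.move_ptp(position, orientation): joint-space move of the TCP to a pose.
- robot.move_linear(position, velocity=0.15, frame=None, threshold=None): straight line of the TCP; frame=None keeps the orientation; velocity is the mean speed in m/s. With threshold (N) it stops when the force on the tool has changed by that much, and returns True; else False.
- robot.goto_joints(angles): joint-space move.
- robot.gripper_to(opening): finger opening in m; the grip force is fixed at half the most; returns when the fingers have stopped.
- robot.pause(seconds).
- robot.ik(position, orientation): joint angles nearest the present ones, or None.
- robot.get_state(): the state.
- robot.grab_frame(name): name is "side" or "top"; returns the picture (420x560x3 uint8, red, green, blue); there is no depth.
- robot.camera_info(name): a dict with "fx", "fy", "cx", "cy" (pixels), "dist" ([k1, k2, p1, p2, k3] as OpenCV has them; the pictures are not rectified), "rvec" (rotation vector, rad) and "tvec" (3), from world to camera coordinates, as OpenCV has them. Camera axes: x right, y down, z forward; pixel columns grow to the right and rows downward; lengths in m; the calibration is good to about 2 mm. A picture is of the moment at which its call begins. camera_info takes no time and is no camera call.
A pose or a line that the arm cannot do raises robot.PlanningError and nothing moves.
- robot.sign_off(): hands the job in, once; it reports no verdict.
The state is a dict: "time": time; "qpos": joint angles; "joint_vel": joint speeds; "effort": joint torques, N m; "ee_pos": TCP position; "tool_rot": TCP orientation; "force": force on the tool from outside, world axes, zero at the start; "moment": the same for the moment, N m; "opening": finger opening in m.
Only numpy, scipy, OpenCV 4.12 (cv2) and the standard library are available. Lean on these libraries where they do the work, as an engineer would, in place of code of your own. Each camera call takes 0.05 s, during which the arm holds its last target.

## Working session

There is one attempt and no reset: what is moved stays moved. The work goes in short steps, each a Python script; the robot and the scene stay as the last script left them, time stands still between calls to the robot, and variables do not carry over. Pictures are saved under pics/ and viewed, and the job is handed in when it is done.

```bash
ls; mkdir -p pics; python3 - <<'E'
from rig import robot
import cv2
for n in ("side","top"):
    im=robot.grab_frame(n); cv2.imwrite(f"pics/{n}0.png",im[:,:,::-1])
    print(n,robot.camera_info(n))
s=robot.get_state();print(s["time"],s["qpos"],s["force"],s["opening"],s["tool_rot"])
E
```

```text
pics
side {'fx': 389.5801933764209, 'fy': 389.5801933764209, 'cx': 276.67274217804373, 'cy': 206.80315601704686, 'dist': array([-0.03079408,  0.        ,  0.        ,  0.        ,  0.        ]), 'rvec': array([ 1.21150227,  2.4917049 , -0.79380182]), 'tvec': array([ 0.43902069, -0.29161795,  1.36473841])}
top {'fx': 416.6994462451415, 'fy': 416.6994462451415, 'cx': 281.1499567556284, 'cy': 209.20787014432062, 'dist': array([-0.03225799,  0.        ,  0.        ,  0.        ,  0.        ]), 'rvec': array([ 2.15093645, -2.09406425,  0.18636654]), 'tvec': array([-0.08775471,  0.60940719,  1.07911406])}
0.1 [-1.16146174  0.41788728 -0.01030173  1.61408005  0.00470211  1.11068009
 -0.05298029] [-0.25285479 -0.94232384 -0.0103737 ] 0.09404827927545452 [[-9.00095698e-01  4.35692089e-01 -3.71439923e-04]
 [ 4.35692239e-01  9.00095188e-01 -9.61959994e-04]
 [-8.47870722e-05 -1.02768954e-03 -9.99999468e-01]]
```

View pics/side0.png

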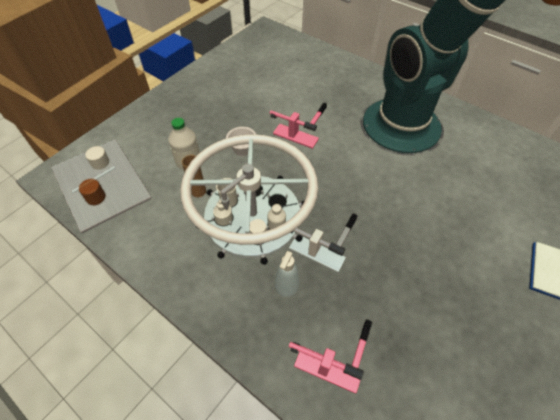

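View pics/top0.png

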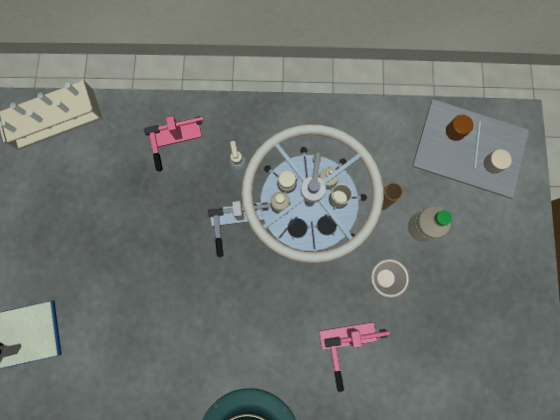

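```bash
cat > h.py <<'E'
import numpy as np, cv2
from rig import robot
def cam(n):
    c=robot.camera_info(n); K=np.array([[c["fx"],0,c["cx"]],[0,c["fy"],c["cy"]],[0,0,1]]); return K,np.array(c["dist"]),np.array(c["rvec"]),np.array(c["tvec"])
def proj(n,P):
    K,d,r,t=cam(n); return cv2.projectPoints(np.atleast_2d(np.array(P,float)),r,t,K,d)[0].reshape(-1,2)
def ray(n,uv):
    K,d,r,t=cam(n); p=cv2.undistortPoints(np.array([[uv]],float),K,d).ravel()
    R=cv2.Rodrigues(r)[0]; o=-R.T@t; v=R.T@np.array([p[0],p[1],1]); return o,v/np.linalg.norm(v)
def atz(n,uv,z):
    o,v=ray(n,uv); return o+v*(z-o[2])/v[2]
def save(n,name,crop=None,s=1):
    im=robot.grab_frame(n)[:,:,::-1]
    if crop: x0,y0,x1,y1=crop; im=im[y0:y1,x0:x1]
    im=cv2.resize(im,None,fx=s,fy=s,interpolation=cv2.INTER_CUBIC); cv2.imwrite("pics/"+name,im)
E
python3 - <<'E'
from h import *
for n in("side","top"):
    print(proj(n,[[0,0,0],[.272,.563,.193],[0.3,0,0],[.3,.2,0]]), ray(n,(280,210)))
    im=cv2.imread(f"pics/{n}0.png")
    x0,y0,x1,y1=(170,120,370,270) if n=="side" else (190,110,400,270)
    cv2.imwrite(f"pics/{n}0c.png",cv2.resize(im[y0:y1,x0:x1],None,fx=3.8,fy=3.75,interpolation=cv2.INTER_CUBIC))
E
```

```text
[[401.42064524 123.93979895]
 [584.7354863  230.93012917]
 [356.79092522 175.67424094]
 [414.22331332 207.55660454]] (array([1.07304461, 0.293857  , 0.9500076 ]), array([-0.44948906, -0.3495397 , -0.82205935]))
[[247.61935338 442.05907979]
 [  1.99776808 335.95307125]
 [251.96766729 324.51753586]
 [179.01068904 322.23233047]] (array([ 0.40599377, -0.08224284,  1.17131137]), array([ 0.1792123 ,  0.01226813, -0.98373393]))
```

View pics/side0c.png

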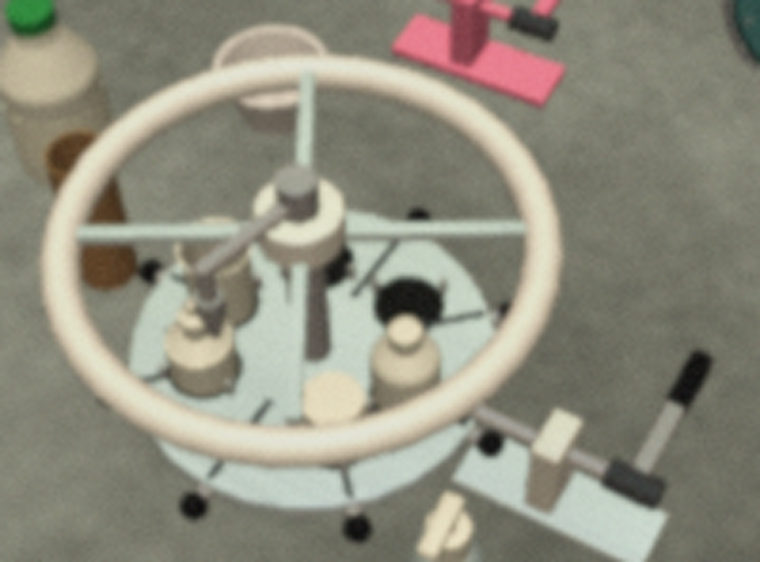

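View pics/top0c.png

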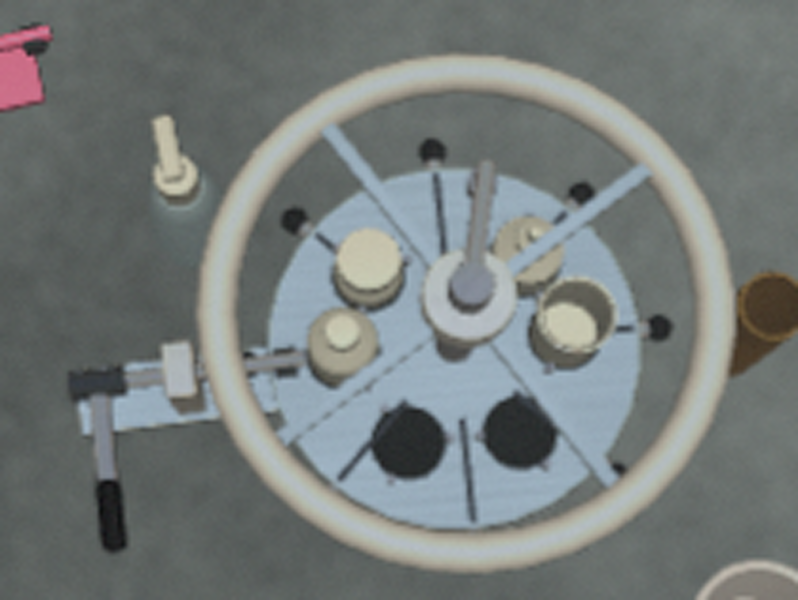

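```bash
cat > fit.py <<'E'
from h import *
from scipy.optimize import least_squares
T=lambda u,v:(190+(u+.5)/3.8-.5,110+(v+.5)/3.75-.5)
S=lambda u,v:(170+(u+.5)/3.8-.5,120+(v+.5)/3.75-.5)
pol=lambda r,a,z:(r*np.cos(a),r*np.sin(a),z)
a=np.radians(105)
hinge=np.array(pol(.255,a,.071)); d=np.radians(195); grip=hinge+.095*np.array([np.cos(d),np.sin(d),0])
fix=[("top",T(96,382),hinge),("top",T(112,515),grip),("top",T(178,368),pol(.196,a,.09)),("top",T(466,313),(0,0,.18)),("top",T(473,283),(0,0,.245)),
("side",S(635,482),hinge),("side",S(690,378),grip),("side",S(297,178),(0,0,.245))]
kn=[("top",T(*p)) for p in [(433,150),(582,194),(659,327),(295,220)]]+[("side",S(*p)) for p in[(490,443),(194,506),(358,527),(150,270)]]
def loc(p,P):
    c,s=np.cos(p[2]),np.sin(p[2]); P=np.asarray(P); return np.array([p[0]+c*P[0]-s*P[1],p[1]+s*P[0]+c*P[1],P[2]])
def res(p):
    r=[]
    for n,uv,P in fix: r.append(proj(n,loc(p,P))[0]-uv)
    for n,uv in kn:
        q=proj(n,[loc(p,pol(.15,p[3]+k*np.pi/4,.046)) for k in range(8)])-uv
        r.append(q[np.argmin((q**2).sum(1))])
    return np.array(r)
if __name__=="__main__":
    best=None
    for y in np.linspace(0,2*np.pi,16)[:-1]:
        for ph in(0,.26,.52):
            f=least_squares(lambda p:res(p).ravel(),[.6,-.17,y,ph],loss="soft_l1")
            if best is None or f.cost<best.cost: best=f
    p=best.x;print(p,np.degrees(p[2:]),best.cost);print(np.round(res(p),1))
    noz=loc(p,(.08,0,.152));h=loc(p,hinge);g=loc(p,grip);print("noz",noz,"hinge",h,"grip",g)
    print([np.round(proj(n,noz)[0],1) for n in("top","side")])
    for nm,n,uv,z in [("beaker","top",T(577,318),.123),("beaker_s","side",S(213,240),.123),("jar","top",T(369,257),.107),("flask?","top",T(343,332),.137)]:
        w=atz(n,uv,z);dx=w[:2]-p[:2];print(nm,w,np.hypot(*dx),np.degrees(np.arctan2(dx[1],dx[0])-p[2]))
    for n,uv in kn:
        w=atz(n,uv,.046);dx=w[:2]-p[:2];print(n,np.round(w,3),np.round(np.hypot(*dx),3),np.degrees(np.arctan2(dx[1],dx[0])-p[2]))
    for nm,uv,z in[("pump",(236,157),.15),("mortar",(390,278),.058),("tube",(393,191),.14),("stock",(430,222),.1),("pinkgrip",(339,380),.07)]: print(nm,np.round(atz("top",uv,z),3))
E
python3 fit.py
```

```text
Traceback (most recent call last):
  File "fit.py", line 24, in <module>
    f=least_squares(lambda p:res(p).ravel(),[.6,-.17,y,ph],loss="soft_l1")
  File "fit.py", line 24, in <lambda>
    f=least_squares(lambda p:res(p).ravel(),[.6,-.17,y,ph],loss="soft_l1")
                             ~~~^^^
  File "fit.py", line 15, in res
    for n,uv,P in fix: r.append(proj(n,loc(p,P))[0]-uv)
                                ~~~~^^^^^^^^^^^^
  File "h.py", line 6, in proj
    K,d,r,t=cam(n); return cv2.projectPoints(np.atleast_2d(np.array(P,float)),r,t,K,d)[0].reshape(-1,2)
            ~~~^^^
  File "h.py", line 4, in cam
    c=robot.camera_info(n); K=np.array([[c["fx"],0,c["cx"]],[0,c["fy"],c["cy"]],[0,0,1]]); return K,np.array(c["dist"]),np.array(c["rvec"]),np.array(c["tvec"])
ValueError: time passes only in moves, steps and waits
```

Cache the calibration (call limit).

```bash
sed -i 's/^def cam(n):/from functools import lru_cache\n@lru_cache\ndef cam(n):/' h.py; python3 fit.py
```

```text
[ 0.6358689  -0.14599188  6.17570318 -0.55963115] [353.84172796 -32.06450273] 4.768449716831771
[[ 0.1  0.4]
 [-0.6 -0. ]
 [-0.5  0.1]
 [-0.5 -2.2]
 [-0.4 -0.5]
 [-0.7 -0.5]
 [-0.6  0.2]
 [-0.7 -0.8]
 [-0.6  0.3]
 [-0.6  0.2]
 [-0.6  0.1]
 [-0.4 -0. ]
 [-0.2 -0.7]
 [-0.4 -1. ]
 [-0.4 -0.5]
 [ 0.1 -0.4]]
noz [ 0.71540724 -0.15457391  0.152     ] hinge [0.59667399 0.10597788 0.071     ] grip [0.5028029  0.09137585 0.071     ]
[array([314.8, 163. ]), array([226.3, 208.3])]
beaker [ 0.6418739  -0.22628741  0.123     ] 0.08051976041735175 -439.56474994911656
beaker_s [ 0.64302046 -0.22754459  0.123     ] 0.08186567319082622 -438.8301336730429
jar [ 0.68554441 -0.08434419  0.107     ] 0.07917129696775363 -302.7034862125668
flask? [ 0.62491214 -0.06823121  0.137     ] 0.07852880201639162 -255.82134906230263
top [ 0.786 -0.13   0.046] 0.151 -347.726014896284
top [ 0.754 -0.241  0.046] 0.152 -392.4321940244521
top [ 0.654 -0.297  0.046] 0.152 -436.9741201039776
top [ 0.729 -0.029  0.046] 0.149 -302.3192832068348
side [0.62  0.005 0.046] 0.152 -257.668644163507
side [ 0.786 -0.126  0.046] 0.152 -346.1025948713728
side [ 0.729 -0.026  0.046] 0.152 -301.76877082794715
side [ 0.655 -0.294  0.046] 0.149 -436.49953694343236
pump [0.727 0.047 0.15 ]
mortar [ 0.434 -0.364  0.058]
tube [ 0.65  -0.355  0.14 ]
stock [ 0.58  -0.461  0.1  ]
pinkgrip [ 0.177 -0.229  0.07 ]
```

```bash
cat > geo.py <<'E'
from h import *
C=np.array([.6359,-.1460]); PSI=np.radians(-6.16); HA=PSI+np.radians(105); LD=PSI+np.radians(195)
H=np.array([C[0]+.255*np.cos(HA),C[1]+.255*np.sin(HA),.071])
NOZ=C+.08*np.array([np.cos(PSI),np.sin(PSI)])
def rot(out,tilt):  # tool axis: pointing down, body leaning towards heading 'out' by tilt
    o=np.array([np.cos(out),np.sin(out),0]); z=-np.sin(tilt)*o-np.cos(tilt)*np.array([0,0,1])
    y=np.array([-np.sin(out),np.cos(out),0]); x=np.cross(y,z); return np.column_stack([x,y,z])
def grip(th,r=.095): return H+r*(np.cos(th)*np.array([np.cos(LD),np.sin(LD),0])+np.sin(th)*np.array([0,0,1]))
def knob(a,r=.158,z=.046): return np.array([C[0]+r*np.cos(a),C[1]+r*np.sin(a),z])
E
python3 - <<'E'
from geo import *
lim=np.array([[-2.81,2.81],[-.39,2.02],[-1.27,1.25],[.06,2.57],[-1.19,4.33],[.19,2],[-2.82,2.82]])
def t(l,P,R):
    for s in (1,-1):
        q=robot.ik(P,R@np.diag([s,s,1])); print(l,s,None if q is None else np.round(q,2))
for tilt in (35,45,):
    R=rot(LD,np.radians(tilt)); print(R.round(2))
    for th in (0,.75,1.5): t(("lever",tilt,th),grip(th),R)
    for th in (0,1.5): t(("pre",tilt,th),grip(th)-.1*R[:,2],R)
    for a in (142,180,220):
        for o in (a,167+(a-167)*.5): t(("kn",tilt,a,o),knob(np.radians(a)),rot(np.radians(o),np.radians(tilt)))
E
```

```text
[[ 0.81  0.15  0.57]
 [ 0.13 -0.99  0.09]
 [ 0.57  0.   -0.82]]
('lever', 35, 0) 1 [ 0.05  0.24 -0.37  2.47  2.36  0.22  2.27]
('lever', 35, 0) -1 [-0.08  0.23 -0.22  2.47  2.47  0.2  -1.  ]
('lever', 35, 0.75) 1 None
('lever', 35, 0.75) -1 [ 0.58  0.17 -0.91  2.36  1.27  0.21  0.25]
('lever', 35, 1.5) 1 [-1.11  0.21  0.93  2.25 -0.68  0.19 -1.02]
('lever', 35, 1.5) -1 [-0.09  0.15 -0.19  2.22  0.51  0.19  0.99]
('pre', 35, 0) 1 [-0.69 -0.14  0.34  2.54  0.87  0.2  -2.57]
('pre', 35, 0) -1 [-0.78 -0.15  0.42  2.54  0.92  0.21  0.53]
('pre', 35, 1.5) 1 [-0.35 -0.11  0.06  2.25  0.21  0.39 -1.87]
('pre', 35, 1.5) -1 [-0.9  -0.15  0.57  2.27  0.42  0.42  1.08]
('kn', 35, 142, 142) 1 [-0.33  0.35  0.04  2.38  1.52  0.47  2.34]
('kn', 35, 142, 142) -1 [-0.84  0.43  0.63  2.4   1.46  0.25 -0.8 ]
('kn', 35, 142, 154.5) 1 [-0.51  0.34  0.34  2.45  2.03  0.28  2.07]
('kn', 35, 142, 154.5) -1 [-0.35  0.32  0.17  2.45  1.95  0.33 -0.98]
('kn', 35, 180, 180) 1 [ 1.2   0.44 -0.89  2.46  2.69  0.19  2.49]
('kn', 35, 180, 180) -1 [ 1.34  0.53 -1.07  2.46  2.3   0.25 -0.21]
('kn', 35, 180, 173.5) 1 
[... 902 characters left out ...]
.19  0.44  2.44  1.15  0.22  0.35]
('kn', 45, 142, 142) 1 [-0.42  0.43  0.02  2.45  1.81  0.68  1.93]
('kn', 45, 142, 142) -1 [-0.94  0.53  0.62  2.46  1.91  0.42 -1.4 ]
('kn', 45, 142, 154.5) 1 [ 0.21  0.46 -0.55  2.51  2.11  0.82  2.02]
('kn', 45, 142, 154.5) -1 [-0.62  0.43  0.36  2.54  2.36  0.54 -1.53]
('kn', 45, 180, 180) 1 None
('kn', 45, 180, 180) -1 None
('kn', 45, 180, 173.5) 1 None
('kn', 45, 180, 173.5) -1 None
('kn', 45, 220, 220) 1 [ 0.84  0.61 -0.01  2.01 -1.14  0.89  0.88]
('kn', 45, 220, 220) -1 [ 0.84  0.61 -0.01  2.01 -1.14  0.89 -2.26]
('kn', 45, 220, 193.5) 1 [-0.18  1.05  1.22  2.3   4.31  1.52  0.83]
('kn', 45, 220, 193.5) -1 [-0.18  1.05  1.22  2.3   4.31  1.52 -2.31]
```

```bash
cat > coll.py <<'E'
from geo import *
from scipy.spatial.transform import Rotation as Ro
rng=np.random.default_rng(1); D=[]
s=robot.get_state(); D.append((s["qpos"],s["ee_pos"],s["tool_rot"]))
for i in range(120):
    P=np.array([rng.uniform(.3,.75),rng.uniform(-.5,.5),rng.uniform(.05,.5)])
    R=Ro.from_euler("zyx",[rng.uniform(-3.1,3.1),rng.uniform(-.6,.6),np.pi+rng.uniform(-.6,.6)]).as_matrix()
    q=robot.ik(P,R)
    if q is not None: D.append((np.array(q),P,R))
np.savez("kin.npz",q=[d[0] for d in D],P=[d[1] for d in D],R=[d[2] for d in D]); print(len(D))
E
python3 coll.py
cat > kinfit.py <<'E'
import numpy as np
from scipy.optimize import least_squares
from scipy.spatial.transform import Rotation as Ro
d=np.load("kin.npz");Q,P,R=d["q"],d["P"],d["R"]
# params: per joint: offset vec (3) + rotvec (3) preceding rotation about z ; final tool 6
def fk(p,q):
    p=p.reshape(8,6); T=np.zeros((len(q),3)); A=Ro.identity(len(q))
    for i in range(8):
        T=T+A.apply(p[i,:3]); A=A*Ro.from_rotvec(p[i,3:])
        if i<7: A=A*Ro.from_rotvec(np.outer(q[:,i],[0,0,1]))
    return T,A
def res(p):
    T,A=fk(p,Q); return np.concatenate([(T-P).ravel(),.3*(A.inv()*Ro.from_matrix(R)).as_rotvec().ravel()])
if __name__=="__main__":
    best=None; h=np.pi/2
    import itertools
    for s3,s5 in itertools.product((1,-1),(1,-1)):
      for m in range(4):
        ax=[(-1,'z'),(1,'y'),(s3,'z'),(1,'y'),(s5,'z'),(1,'y'),(-1,'z')]
        pos=[0,.34,.5,.74,.9,1.14,1.2]
        p=np.zeros((8,6)); prevR=Ro.identity(); prev=0
        for i,((s,a),z) in enumerate(zip(ax,pos)):
            t={'z':Ro.identity() if s>0 else Ro.from_euler('x',np.pi),'y':Ro.from_euler('x',-h*s)}[a]
            p[i,:3]=prevR.inv().apply([0,0,z-prev]); p[i,3:]=(prevR.inv()*t).as_rotvec(); prevR=t;prev=z
        p[7,:3]=prevR.inv().apply([0,0,.2]); p[7,3:]=(prevR.inv()*Ro.from_euler('z',m*h)).as_rotvec()
        f=least_squares(res,p.ravel(),max_nfev=60)
        print(s3,s5,m,f.cost)
        if best is None or f.cost<best.cost: best=f
        if best.cost<1e-4: break
      if best.cost<1e-4: break
    f=least_squares(res,best.x); print(f.cost,np.abs(f.fun).max()); np.save("kinp.npy",f.x); print(f.x.reshape(8,6).round(3))
E
python3 kinfit.py
```

```text
113
1 1 0 1.792127062859361e-19
1.792127062859361e-19 1.0904799285782474e-10
[[ 0.    -0.    -0.564  3.13  -0.264  0.   ]
 [ 0.059  0.346 -0.854  1.04   1.58  -1.732]
 [ 0.571  0.37   0.337  1.241 -0.998 -0.498]
 [-0.154 -0.41   0.178  0.383  2.029  2.034]
 [-0.005 -0.369  0.422  3.025  2.187  2.229]
 [ 0.037 -0.012 -0.101 -1.59   1.139 -1.858]
 [ 0.117 -0.159 -0.04  -3.908 -0.304 -2.066]
 [ 0.    -0.    -0.543 -2.684 -1.633  0.   ]]
```

```bash
cat > kin.py <<'E'
from geo import *
from scipy.optimize import least_squares
from scipy.spatial.transform import Rotation as Ro
import kinfit
PP=np.load("kinp.npy")
LIM=np.array([[-2.81,2.81],[-.39,2.02],[-1.27,1.25],[.06,2.57],[-1.19,4.33],[.19,2],[-2.82,2.82]])
def fk(q):
    T,A=kinfit.fk(PP,np.atleast_2d(q)); return T[0],A[0].as_matrix()
M=.03
def ik(P,R,q0,reg=0.0,tol=1e-5):
    Rr=Ro.from_matrix(R)
    def f(q):
        T,A=kinfit.fk(PP,q[None]); return np.concatenate([T[0]-P,.3*(A[0].inv()*Rr).as_rotvec(),reg*(q-q0)])
    q0=np.clip(q0,LIM[:,0]+M+1e-3,LIM[:,1]-M-1e-3)
    s=least_squares(f,q0,bounds=(LIM[:,0]+M,LIM[:,1]-M),max_nfev=80)
    e=np.abs(s.fun[:6]).max()
    return (s.x,e)
def allik(P,R,n=12,rng=np.random.default_rng(0)):
    out=[]
    for i in range(n):
        q,e=ik(P,R,rng.uniform(LIM[:,0],LIM[:,1]))
        if e<1e-4: out.append(q)
    return out
def bodypts(P,R,L=.2):
    g=[np.array([x,y,-.078-l]) for x in np.linspace(-.0375,.0375,4) for y in np.linspace(-.0885,.0885,7) for l in np.linspace(0,L,9)]
    return P+np.array(g)@R.T
def ringdist(pts):
    r=np.hypot(pts[:,0]-C[0],pts[:,1]-C[1]); dr=np.maximum(np.maximum(.147-r,r-.173),0); dz=np.maximum(np.maximum(.167-pts[:,2],pts[:,2]-.193),0)
    return np.hypot(dr,dz).min()
E
cat > t1.py <<'E'
from kin import *
for tilt in (0,15,25,35,45):
    R=rot(LD,np.radians(tilt))
    for th in (0,.5,1.0,1.5):
        P=grip(th,.09); n=[len(allik(P,R@np.diag([s,s,1]),8)) for s in(1,-1)]
        print("lever",tilt,th,n,"ring",ringdist(bodypts(P,R)).round(3))
E
time python3 t1.py
```

```text
lever 0 0 [5, 4] ring 0.002
lever 0 0.5 [4, 6] ring 0.0
lever 0 1.0 [3, 2] ring 0.032
lever 0 1.5 [4, 4] ring 0.046
lever 15 0 [4, 4] ring 0.012
lever 15 0.5 [4, 6] ring 0.008
lever 15 1.0 [4, 3] ring 0.029
lever 15 1.5 [5, 6] ring 0.034
lever 25 0 [7, 6] ring 0.018
lever 25 0.5 [6, 7] ring 0.013
lever 25 1.0 [3, 4] ring 0.026
lever 25 1.5 [2, 4] ring 0.024
lever 35 0 [5, 4] ring 0.026
lever 35 0.5 [0, 4] ring 0.019
lever 35 1.0 [4, 4] ring 0.025
lever 35 1.5 [3, 6] ring 0.016
lever 45 0 [0, 0] ring 0.035
lever 45 0.5 [1, 6] ring 0.025
lever 45 1.0 [1, 7] ring 0.026
lever 45 1.5 [3, 7] ring 0.015
real	0m32.905s
user	0m32.078s
sys	0m0.174s
```

```bash
cat > t2.py <<'E'
from kin import *
for tilt in (25,35,45):
  for a in (100,120,142,160,180,200,220,240):
    for o in sorted({a,(a+167)//2,167,200,220,240}):
        if abs(o-a)>45: continue
        P=knob(np.radians(a));R=rot(np.radians(o),np.radians(tilt)); n=[len(allik(P,R@np.diag([s,s,1]),8)) for s in(1,-1)]
        print("knob",tilt,a,o,n,"ring",ringdist(bodypts(P,R)).round(3))
E
time python3 t2.py
```

```text
knob 25 100 100 [8, 6] ring 0.005
knob 25 100 133 [7, 6] ring 0.0
knob 25 120 120 [7, 4] ring 0.005
knob 25 120 143 [7, 6] ring 0.0
knob 25 142 142 [7, 5] ring 0.005
knob 25 142 154 [0, 7] ring 0.002
knob 25 142 167 [0, 3] ring 0.0
knob 25 160 160 [0, 5] ring 0.005
knob 25 160 163 [0, 5] ring 0.005
knob 25 160 167 [0, 6] ring 0.004
knob 25 160 200 [3, 2] ring 0.0
knob 25 180 167 [1, 3] ring 0.001
knob 25 180 173 [0, 3] ring 0.004
knob 25 180 180 [3, 1] ring 0.005
knob 25 180 200 [5, 5] ring 0.0
knob 25 180 220 [4, 7] ring 0.0
knob 25 200 167 [2, 6] ring 0.0
knob 25 200 183 [6, 2] ring 0.0
knob 25 200 200 [7, 2] ring 0.005
knob 25 200 220 [3, 4] ring 0.0
knob 25 200 240 [7, 2] ring 0.0
knob 25 220 193 [3, 6] ring 0.0
knob 25 220 200 [5, 7] ring 0.0
knob 25 220 220 [5, 6] ring 0.005
knob 25 220 240 [8, 4] ring 0.0
knob 25 240 200 [2, 3] ring 0.0
knob 25 240 203 [3, 7] ring 0.0
knob 25 240 220 [3, 5] ring 0.0
knob 25 240 240 [4, 3] ring 0.005
knob 35 100 100 [2, 3] ring 0.02
knob 35 100 133 [7, 8] ring 0.002
knob 35 120 120 [6, 4] ring 0.02
knob 35 120 143 [2, 5] ring 0.015
knob 35 142 
[... 1147 characters left out ...]
 ring 0.037
knob 45 160 200 [4, 3] ring 0.013
knob 45 180 167 [0, 0] ring 0.035
knob 45 180 173 [0, 0] ring 0.037
knob 45 180 180 [0, 0] ring 0.038
knob 45 180 200 [0, 0] ring 0.031
knob 45 180 220 [5, 2] ring 0.013
knob 45 200 167 [5, 4] ring 0.022
knob 45 200 183 [4, 4] ring 0.033
knob 45 200 200 [0, 0] ring 0.038
knob 45 200 220 [3, 2] ring 0.031
knob 45 200 240 [6, 2] ring 0.013
knob 45 220 193 [0, 0] ring 0.026
knob 45 220 200 [3, 4] ring 0.031
knob 45 220 220 [4, 2] ring 0.038
knob 45 220 240 [6, 5] ring 0.031
knob 45 240 200 [3, 6] ring 0.013
knob 45 240 203 [5, 5] ring 0.018
knob 45 240 220 [5, 7] ring 0.031
knob 45 240 240 [1, 1] ring 0.038
real	2m17.616s
user	2m16.642s
sys	0m0.179s
```

```bash
cat >> kin.py <<'E'
def axes(q):
    p=PP.reshape(8,6); T=np.zeros(3); A=Ro.identity(); o=[]
    for i in range(7):
        T=T+A.apply(p[i,:3]); A=A*Ro.from_rotvec(p[i,3:]); o.append((T,A.apply([0,0,1]))); A=A*Ro.from_rotvec([0,0,q[i]])
    return o
def near(l1,l2):
    (a,u),(b,v)=l1,l2; n=np.array([[u@u,-u@v],[u@v,-v@v]]); s,t=np.linalg.solve(n,[(b-a)@u,(b-a)@v]); return a+s*u,b+t*v
def pts(q):
    ax=axes(q); return near(ax[0],ax[1]),near(ax[3],ax[2]),near(ax[3],ax[4]),near(ax[5],ax[4]),near(ax[5],ax[6])
E
python3 - <<'E'
from kin import *
q=np.array([-1.16146174,0.41788728,-0.01030173,1.61408005,0.00470211,1.11068009,-0.05298029])
print(fk(q)[0])
for a in pts(q): print(np.round(a,3))
E
```

```text
[0.27219119 0.56225126 0.19221896]
[[-0.    -0.     0.289]
 [ 0.     0.     0.289]]
[[0.094 0.181 0.748]
 [0.094 0.181 0.748]]
[[0.109 0.175 0.748]
 [0.109 0.175 0.748]]
[[0.272 0.563 0.539]
 [0.272 0.563 0.539]]
[[0.272 0.563 0.539]
 [0.272 0.563 0.539]]
```

```bash
cat > plan.py <<'E'
from kin import *
import sys
def solve(P,yaw0,tb,yb,sgn,qp,reg,center,var=None):
    # x=[q,yaw,tilt]
    lo=np.r_[LIM[:,0]+M,yaw0-yb-1e-6,tb[0]]; hi=np.r_[LIM[:,1]-M,yaw0+yb+1e-6,tb[1]]
    S=np.diag([sgn,sgn,1.])
    def f(x):
        T,A=kinfit.fk(PP,x[None,:7]); R=Ro.from_matrix(rot(x[7],x[8])@S)
        return np.concatenate([T[0]-P,.3*(A[0].inv()*R).as_rotvec(),reg*(x[:7]-qp),reg*.2*(x[7:]-[yaw0,center])])
    x0=np.r_[qp,yaw0,center] if var is None else np.r_[qp,var]
    x0=np.clip(x0,lo+1e-4*(hi-lo),hi-1e-4*(hi-lo))
    s=least_squares(f,x0,bounds=(lo,hi),max_nfev=60)
    if np.abs(s.fun[:6]).max()<8e-4: # polish
        q,e=ik(P,rot(s.x[7],s.x[8])@S,s.x[:7])
        return q,s.x[7:],e
    return s.x[:7],s.x[7:],1
def path(poses,tb,yb,n,rng,center,qstart=None):
    res=[]
    for k in range(n):
        sgn=rng.choice([1,-1]); qp=rng.uniform(LIM[:,0],LIM[:,1]) if qstart is None else qstart+rng.normal(0,.3,7)
        qp=np.clip(qp,LIM[:,0]+.05,LIM[:,1]-.05)
        tr=[];ok=True;v=None
        for i,(P,yaw) in enumerate(poses):
            q,v,e=solve(P,yaw,tb,yb,sgn,qp,1e-4 if i==0 else 2e-3,center,None if i==0 else [yaw,v[1]])
            if e>1e-4 or (i and np.abs(q-qp).max()>.5): ok=False;break
            tr.append((q,v));qp=q
        if ok:
            Q=np.array([t[0] for t in tr]); res.append((np.abs(np.diff(Q,axis=0)).sum(),sgn,Q,np.array([t[1] for t in tr])))
        elif i>len(poses)//2: print("fail at",i,flush=True)
    return sorted(res,key=lambda r:r[0])
E
cat > p1.py <<'E'
from plan import *
d=np.radians; q0=np.array([-1.16146174,0.41788728,-0.01030173,1.61408005,0.00470211,1.11068009,-0.05298029])
rng=np.random.default_rng(3)
r=path([(grip(t,.092),LD) for t in np.linspace(0,1.5,7)],(d(25),d(42)),d(8),25,rng,d(33))
print("LEVER",len(r))
for c,s,Q,V in r[:5]: print(c.round(2),s,"dist start",np.abs(Q[0]-q0).max().round(2));print(Q[[0,-1]].round(2));print(np.degrees(V).round(0).T)
r=path([(knob(d(a)),d(180+(a-180)*.9)) for a in np.arange(142,223,10)],(d(33),d(45)),d(20),25,rng,d(38))
print("KNOB",len(r))
for c,s,Q,V in r[:5]: print(c.round(2),s);print(Q[[0,4,-1]].round(2));print(np.degrees(V).round(0).T)
E
time python3 p1.py
```

```text
fail at 6
fail at 5
fail at 6
LEVER 15
0.4 -1 dist start 1.16
[[-0.    0.24 -0.36  2.35  1.14  0.25  0.17]
 [ 0.01  0.16 -0.36  2.25  1.18  0.25  0.2 ]]
[[181. 181. 181. 181. 182. 182. 183.]
 [ 27.  30.  32.  34.  36.  37.  38.]]
0.43 1 dist start 2.54
[[-0.24  0.23 -0.09  2.34  0.76  0.22 -2.6 ]
 [-0.23  0.15 -0.09  2.23  0.81  0.22 -2.57]]
[[181. 181. 182. 182. 183. 183. 183.]
 [ 25.  27.  30.  32.  33.  35.  36.]]
0.43 -1 dist start 0.92
[[-0.24  0.23 -0.09  2.34  0.76  0.22  0.54]
 [-0.23  0.15 -0.09  2.23  0.81  0.22  0.57]]
[[181. 181. 182. 182. 183. 183. 183.]
 [ 25.  27.  30.  32.  33.  35.  36.]]
0.63 1 dist start 2.21
[[ 0.43  0.29 -0.71  2.32  0.81  0.22 -2.26]
 [ 0.47  0.21 -0.76  2.21  0.79  0.22 -2.32]]
[[197. 194. 192. 191. 191. 191. 192.]
 [ 25.  27.  29.  31.  33.  34.  35.]]
0.64 1 dist start 2.2
[[ 0.44  0.29 -0.72  2.32  0.81  0.22 -2.25]
 [ 0.48  0.21 -0.77  2.21  0.79  0.22 -2.31]]
[[197. 194. 192. 191. 191. 191. 193.]
 [ 25.  27.  29.  31.  33.  34.  35.]]
fail at 7
fail at 7
fail at 7
fail at 5
fail at 7
fail at 7
fail at 5
fail at 7
fail at 7
fail at 7
fail at 7
fail at 7
fail at 7
KNOB 0
real	1m19.551s
user	1m18.789s
sys	0m0.155s
```

```bash
cat > p2.py <<'E'
from plan import *
import sys
d=np.radians; rng=np.random.default_rng(int(sys.argv[1]))
for lab,As in (("fwd",np.arange(142,225,8)),("second half",np.arange(180,228,8)),("first half",np.arange(142,192,8))):
    for yk in ((1.,0.6)):
        r=path([(knob(d(a)),d(180+(a-180)*yk)) for a in As],(d(33),d(46)),d(25),10,rng,d(37))
        print("KNOB",lab,yk,len(r))
        for c,s,Q,V in r[:2]: print(c.round(2),s,np.abs(np.diff(Q,axis=0)).max().round(2));print(Q[[0,len(Q)//2,-1]].round(2));print(np.degrees(V).round(0).T,[ringdist(bodypts(*fk(q))).round(3) for q in Q])
E
for i in 1 2 3; do python3 p2.py $i >o$i & done; time wait; cat o1 o2 o3|grep -v fail; grep -c fail o1
```

```text
KNOB fwd 1.0 0
KNOB fwd 0.6 4
3.05 -1 0.2
[[ 0.75  0.39 -0.79  2.44  2.15  0.31 -0.49]
 [ 0.88  0.36 -0.75  2.47  2.13  0.35 -0.6 ]
 [ 1.56  0.75 -1.06  2.32  2.68  0.22 -0.25]]
[[177. 173. 170. 166. 163. 161. 161. 166. 171. 175. 180.]
 [ 33.  33.  33.  33.  33.  33.  33.  33.  35.  39.  44.]] [np.float64(0.0), np.float64(0.01), np.float64(0.016), np.float64(0.017), np.float64(0.016), np.float64(0.013), np.float64(0.004), np.float64(0.0), np.float64(0.0), np.float64(0.001), np.float64(0.007)]
5.58 -1 0.23
[[ 0.09  0.54 -0.6   2.35  1.62  1.03 -1.1 ]
 [ 0.65  0.35 -0.57  2.53  2.37  0.49 -0.98]
 [ 1.49  0.69 -0.96  2.33  3.13  0.22 -0.73]]
[[133. 137. 142. 147. 151. 156. 161. 166. 171. 175. 180.]
 [ 45.  45.  45.  44.  40.  38.  36.  34.  37.  40.  44.]] [np.float64(0.037), np.float64(0.035), np.float64(0.033), np.float64(0.029), np.float64(0.021), np.float64(0.017), np.float64(0.01), np.float64(0.002), np.float64(0.002), np.float64(0.004), np.float64(0.009)]
KNOB second half 1.0 4
0.39 -1 0.04
[[ 0.97  0.39 -0.47  2.32 -1.16  0.33 -2.63]
 [ 1.02  0.43 -0.43  2.26 -1.16  0.33 -2.67]
 
[... 9359 characters left out ...]
2  0.59  1.16  2.52  4.13  0.45  0.22]
 [-0.71  0.62  1.16  2.49  4.2   0.56  0.27]]
[[171. 168. 165. 162. 159. 157. 161.]
 [ 33.  33.  33.  33.  33.  34.  33.]] [np.float64(0.004), np.float64(0.014), np.float64(0.017), np.float64(0.017), np.float64(0.015), np.float64(0.01), np.float64(0.005)]
1.99 -1 0.12
[[ 0.57  0.5  -0.93  2.35  1.6   0.81 -0.66]
 [ 0.73  0.43 -0.89  2.44  1.74  0.67 -0.65]
 [ 1.02  0.4  -0.83  2.44  2.1   0.35 -0.48]]
[[144. 142. 142. 147. 151. 156. 161.]
 [ 33.  33.  33.  33.  33.  33.  33.]] [np.float64(0.017), np.float64(0.016), np.float64(0.015), np.float64(0.014), np.float64(0.012), np.float64(0.008), np.float64(0.004)]
14
real	1m41.455s
user	4m54.296s
sys	0m0.432s
```

```bash
cat > p3.py <<'E'
from plan import *
import sys
d=np.radians; q0=np.array([-1.16146174,0.41788728,-0.01030173,1.61408005,0.00470211,1.11068009,-0.05298029])
rng=np.random.default_rng(int(sys.argv[1]))
out=[]
for qs in (np.array([-.24,.23,-.09,2.34,.76,.22,.54]),np.array([0,.24,-.36,2.35,1.14,.25,.17])):
    r=path([(grip(t,.092),LD) for t in np.linspace(0,1.5,7)],(d(24),d(40)),d(2),10,rng,d(32),qs)
    for c,s,Q,V in r: out.append((c,[ringdist(bodypts(*fk(q))).round(3) for q in Q],Q,V))
out.sort(key=lambda o:-min(o[1]))
for c,rd,Q,V in out[:4]: print(c.round(2),rd);print(Q[[0,3,-1]].round(3).tolist());print(np.degrees(V).round(0).T, np.abs(Q[0]-q0).max().round(2))
E
for i in 1 2 3; do python3 p3.py $i >o$i & done; wait; cat o1 o2 o3|grep -v fail
```

```text
0.5 [np.float64(0.02), np.float64(0.018), np.float64(0.018), np.float64(0.026), np.float64(0.029), np.float64(0.028), np.float64(0.019)]
[[0.01, 0.238, -0.317, 2.322, 0.665, 0.221, 0.794], [0.053, 0.123, -0.363, 2.315, 0.655, 0.221, 0.789], [0.081, 0.167, -0.38, 2.212, 0.696, 0.221, 0.791]]
[[187. 187. 187. 187. 187. 187. 188.]
 [ 24.  26.  29.  31.  33.  34.  35.]] 1.17
0.56 [np.float64(0.02), np.float64(0.018), np.float64(0.018), np.float64(0.026), np.float64(0.029), np.float64(0.028), np.float64(0.019)]
[[-0.006, 0.237, -0.304, 2.324, 0.682, 0.221, 0.763], [0.061, 0.124, -0.371, 2.316, 0.662, 0.221, 0.782], [0.088, 0.168, -0.388, 2.213, 0.703, 0.221, 0.785]]
[[187. 187. 187. 187. 187. 187. 188.]
 [ 24.  27.  29.  31.  33.  34.  35.]] 1.16
0.61 [np.float64(0.02), np.float64(0.018), np.float64(0.018), np.float64(0.026), np.float64(0.029), np.float64(0.028), np.float64(0.019)]
[[0.049, 0.24, -0.363, 2.328, 0.764, 0.221, 0.689], [0.13, 0.128, -0.444, 2.318, 0.728, 0.221, 0.719], [0.153, 0.173, -0.457, 2.216, 0.771, 0.221, 0.726]]
[[187. 187. 187. 187. 187. 187. 188.]
 [ 25.  27.  29. 
[... 2709 characters left out ...]
float64(0.018), np.float64(0.026), np.float64(0.029), np.float64(0.028), np.float64(0.019)]
[[0.007, 0.238, -0.318, 2.325, 0.703, 0.221, 0.744], [0.078, 0.125, -0.39, 2.316, 0.678, 0.221, 0.767], [0.105, 0.169, -0.405, 2.213, 0.72, 0.221, 0.77]]
[[187. 187. 187. 187. 187. 187. 188.]
 [ 24.  27.  29.  31.  33.  34.  35.]] 1.17
0.6 [np.float64(0.02), np.float64(0.018), np.float64(0.018), np.float64(0.026), np.float64(0.029), np.float64(0.028), np.float64(0.019)]
[[0.038, 0.24, -0.351, 2.327, 0.748, 0.221, 0.704], [0.116, 0.127, -0.43, 2.318, 0.714, 0.221, 0.732], [0.141, 0.172, -0.443, 2.215, 0.757, 0.221, 0.738]]
[[187. 187. 187. 187. 187. 187. 188.]
 [ 25.  27.  29.  31.  33.  34.  35.]] 1.2
```

```bash
cat > p4.py <<'E'
from plan import *
d=np.radians
q=np.array([0.01,.238,-.317,2.322,.665,.221,.794]); v=None;L=[]
for th in np.linspace(0,1.48,8):
    q,v,e=solve(grip(th,.092),LD,(d(24),d(40)),d(2),-1,q,2e-3,d(32),None if v is None else [LD,v[1]]); L.append(q); print(th.round(2),q.round(3),np.degrees(v).round(1),e<1e-4)
L=np.array(L)
def back(q,dist):
    P,R=fk(q); 
    for k in range(20):
        t,e=ik(P-dist*R[:,2],R,q,reg=1e-4); t,e=ik(P-dist*R[:,2],R,t); 
        return t,e
for i in (0,-1):
    for ds in (.03,.06,.09):
        t,e=back(L[i],ds); print(i,ds,t.round(3),e<1e-4,fk(t)[0].round(3)); 
pre0=back(L[0],.06)[0]; pre1=back(L[-1],.07)[0]
# vertical alt for pre0
# knob strokes
q=np.array([1.27,.49,-.79,2.33,-.96,.22,-2.76]); K=[];v=None
for a in np.arange(178,231,4):
    q,v,e=solve(knob(d(a)),d(205-(a-180)*.2),(d(33),d(42)),d(3),-1,q,2e-3,d(37),None if v is None else [d(205-(a-180)*.2),v[1]]); K.append(q); P,R=fk(q); print(a,q.round(3),np.degrees(v).round(1),e<1e-4,ringdist(bodypts(P,R)).round(3))
K=np.array(K)
for i in (2,-1):
    for ds in (.05,.08): t,e=back(K[i],ds); print(i,ds,t.round(3),e<1e-4,fk(t)[0].round(3))
np.savez("plan.npz",L=L,pre0=pre0,pre1=pre1,K=K)
E
python3 p4.py
```

```text
0.0 [ 0.016  0.238 -0.323  2.322  0.671  0.221  0.789] [187.5  24.1] True
0.21 [ 0.024  0.192 -0.335  2.333  0.668  0.221  0.779] [187.1  26.1] True
0.42 [ 0.037  0.156 -0.349  2.333  0.665  0.221  0.775] [186.8  28.2] True
0.63 [ 0.056  0.132 -0.368  2.324  0.662  0.221  0.78 ] [186.8  30. ] True
0.85 [ 0.068  0.121 -0.378  2.307  0.669  0.221  0.777] [186.8  31.7] True
1.06 [ 0.079  0.124 -0.386  2.282  0.679  0.221  0.776] [187.  33.] True
1.27 [ 0.088  0.139 -0.392  2.251  0.692  0.221  0.777] [187.3  34. ] True
1.48 [ 0.095  0.165 -0.395  2.216  0.708  0.221  0.779] [187.7  34.7] True
0 0.03 [ 0.112  0.163 -0.423  2.328  0.496  0.28   0.959] True [0.494 0.09  0.098]
0 0.06 [ 0.137  0.08  -0.44   2.33   0.308  0.338  1.136] True [0.481 0.089 0.126]
0 0.09 [ 1.750e-01 -2.000e-03 -4.670e-01  2.327e+00  1.640e-01  4.050e-01
  1.273e+00] True [0.469 0.087 0.153]
-1 0.03 [ 0.171  0.092 -0.467  2.228  0.502  0.261  0.975] True [0.572 0.102 0.187]
-1 0.06 [ 0.179  0.012 -0.464  2.236  0.3    0.307  1.164] True [0.555 0.1   0.212]
-1 0.09 [ 0.057 -0.067 -0.334  2.243  0.173  0.367  1.28 
[... 788 characters left out ...]
21 -2.745] [195.5  36.7] True 0.018
218 [ 1.292  0.548 -0.7    2.21  -1.023  0.221 -2.743] [194.8  37.1] True 0.017
222 [ 1.289  0.56  -0.693  2.192 -1.028  0.221 -2.741] [194.1  37.5] True 0.016
226 [ 1.284  0.573 -0.687  2.174 -1.034  0.221 -2.738] [193.6  38. ] True 0.01
230 [ 1.279  0.586 -0.681  2.155 -1.039  0.221 -2.736] [193.1  38.5] True 0.004
2 0.05 [ 1.275  0.321 -0.669  2.331 -0.968  0.403 -2.776] True [ 0.452 -0.174  0.087]
2 0.08 [ 1.247  0.228 -0.579  2.334 -0.956  0.513 -2.789] True [ 0.436 -0.18   0.111]
-1 0.05 [ 1.293  0.451 -0.616  2.184 -1.007  0.355 -2.789] True [ 0.504 -0.274  0.085]
-1 0.08 [ 1.254  0.365 -0.519  2.196 -1.021  0.454 -2.788] True [ 0.486 -0.278  0.109]
```

```bash
cat > chk.py <<'E'
from kin import *
def fing(P,R,op=.119): return P+np.array([[x,y,z] for x in(-.01,.01) for y in (-op/2,op/2) for z in np.linspace(-.078,.019,6)])@R.T
def lev(pts,th):
    a=H;b=grip(th,.12);u=b-a;t=np.clip((pts-a)@u/(u@u),0,1);return np.linalg.norm(pts-a-t[:,None]*u,axis=1).min()
def chk(qa,qb,th,n=25):
    r=[]
    for s in np.linspace(0,1,n):
        P,R=fk(qa+(qb-qa)*s); b=bodypts(P,R,.3); f=fing(P,R); a=np.vstack([b,f])
        mo=np.hypot(a[:,0]-.434,a[:,1]+.364)<.06; 
        r.append((ringdist(a),a[:,2].min(),lev(a,th),a[mo,2].min() if mo.any() else 9))
    r=np.array(r); return r.min(0).round(3)
if __name__=="__main__":
    d=np.load("plan.npz"); s=robot.get_state()["qpos"]
    print("start-pre0",chk(s,d["pre0"],0)); print("pre0-L0",chk(d["pre0"],d["L"][0],0))
    print("L-1 pre1",chk(d["L"][-1],d["pre1"],1.48))
    K=d["K"].copy();K[:,6]+=np.pi
    b=[ik(fk(k)[0]-.08*fk(k)[1][:,2],fk(k)[1],k,reg=1e-4)[0] for k in (K[2],K[11],K[1])]
    print(b[0].round(2),"pre1-kpre",chk(d["pre1"],b[0],1.48)); print(chk(b[0],K[2],1.48),chk(K[11],b[1],1.48),chk(b[1],b[2],1.48),chk(b[2],K[1],1.48))
    np.savez("plan2.npz",K=K,b=b)
E
python3 chk.py
```

```text
start-pre0 [0.036 0.104 0.037 9.   ]
pre0-L0 [0.017 0.05  0.057 9.   ]
L-1 pre1 [0.018 0.141 0.054 9.   ]
[ 1.37  0.25 -0.72  2.33 -0.9   0.48  0.3 ] pre1-kpre [0.    0.073 0.02  9.   ]
[0.013 0.025 0.243 9.   ] [0.008 0.025 0.297 0.085] [0.033 0.088 0.269 0.104] [9.00e-03 2.50e-02 2.35e-01 9.00e+00]
```

```bash
cat > st.py <<'E'
from kin import *
def st(l=""):
    s=robot.get_state(); print(l,"t=%.2f"%s["time"],"tcp",np.round(s["ee_pos"],4),"F",np.round(s["force"],1),"op %.3f"%s["opening"]); return s
E
python3 - <<'E'
from st import *
d=np.load("plan.npz")
st(); robot.gripper_to(.05); st()
robot.goto_joints(d["pre0"]); st(); print(fk(d["pre0"])[0])
save("top","a1t.png",(160,130,400,310),3); save("side","a1s.png",(260,120,460,280),3.7)
E
```

```text
t=0.10 tcp [0.2722 0.5623 0.1922] F [-0.3 -0.9 -0. ] op 0.094
 t=0.93 tcp [0.2723 0.5625 0.1927] F [ 0.5 -1.  -0.3] op 0.050
 t=2.81 tcp [0.4818 0.0893 0.126 ] F [-0.6  0.5  0.1] op 0.050
[0.48149987 0.0886291  0.12576281]
```

View pics/a1t.png

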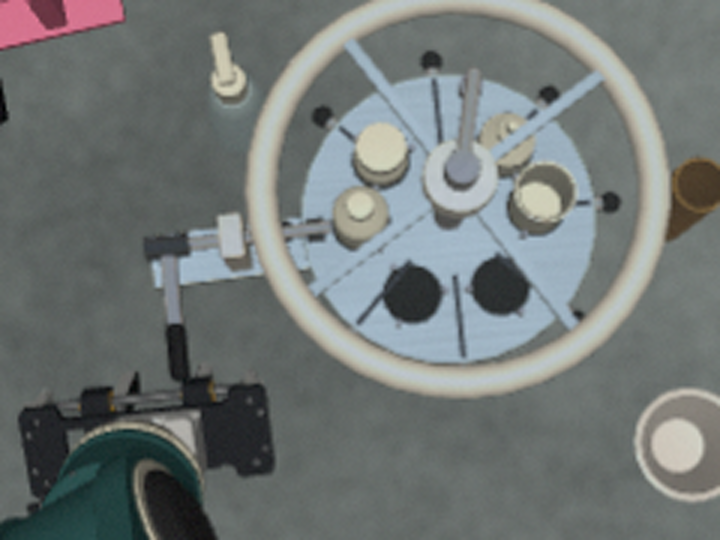

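View pics/a1s.png

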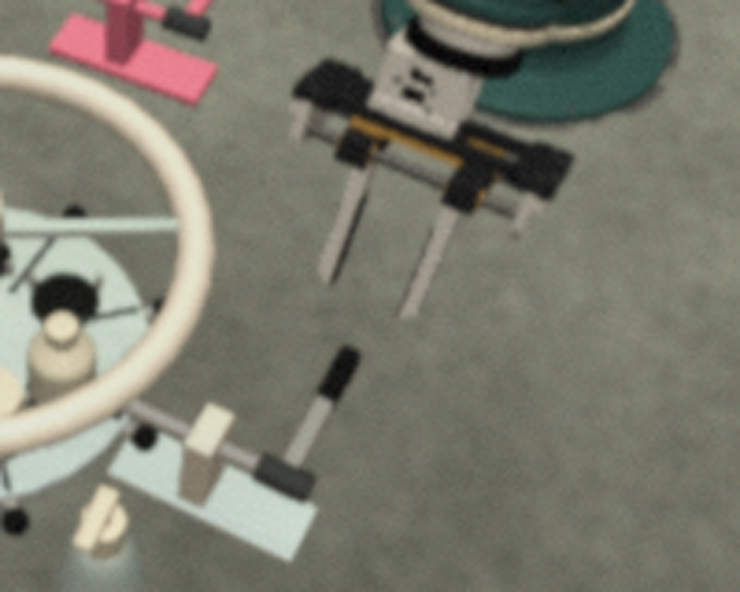

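```bash
python3 - <<'E'
from st import *
d=np.load("plan.npz"); L=d["L"]
robot.goto_joints(L[0]); st("at grip")
robot.gripper_to(.0); s=st("closed")
E
```

```text
at grip t=3.36 tcp [0.5053 0.0924 0.0708] F [-0.3 -0.8  0.4] op 0.050
closed t=4.23 tcp [0.507  0.0923 0.0722] F [-1.1  0.6 12.6] op 0.000
```

```bash
python3 - <<'E'
from st import *
save("top","a2t.png",(180,170,300,260),6); save("side","a2s.png",(290,180,400,280),6)
st()
E
```

```text
t=4.33 tcp [0.507  0.0923 0.0722] F [-0.6  0.2 12.3] op 0.000
```

View pics/a2t.png

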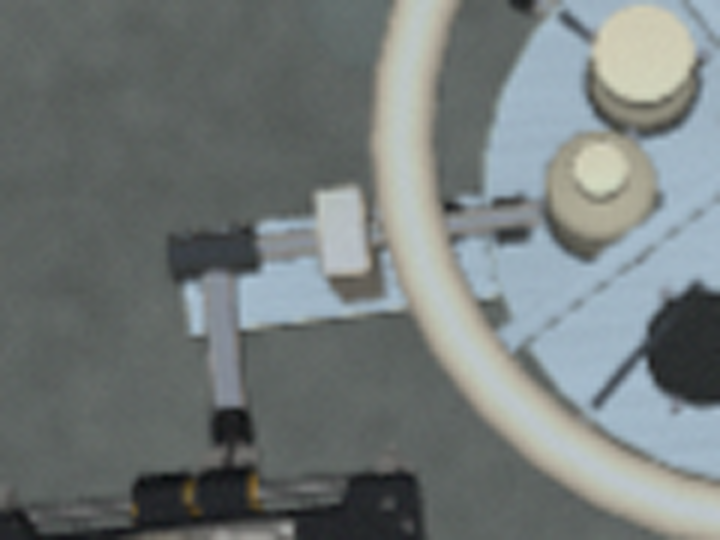

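View pics/a2s.png

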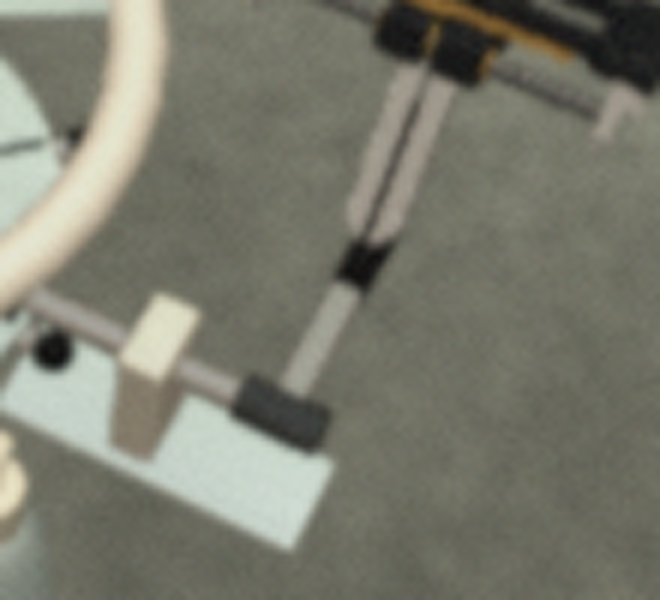

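```bash
python3 - <<'E'
from st import *
s=robot.get_state();P=np.array(s["ee_pos"]);R=np.array(s["tool_rot"])
for l,z in (("tip",.019),("tcp",0),("-30",-.03)):
  for y in (-.01,.01):
    w=P+R@[0,y,z]; print(l,y,w.round(3),((proj("side",w)[0]-[290,180]+.5)*6-.5).round(0),((proj("top",w)[0]-[180,170]+.5)*6-.5).round(0))
for t in (0,.1,.2):print("grip ends",t,[((proj(n,grip(t,r))[0]-o+.5)*6-.5).round(0) for n,o in(("side",[290,180]),("top",[180,170])) for r in (.07,.095,.12)])
E
```

```text
tip -0.01 [0.516 0.083 0.055] [330. 276.] [258. 439.]
tip 0.01 [0.513 0.103 0.055] [371. 295.] [214. 443.]
tcp -0.01 [0.508 0.082 0.072] [343. 243.] [254. 452.]
tcp 0.01 [0.506 0.102 0.072] [384. 262.] [209. 457.]
-30 -0.01 [0.496 0.081 0.1  ] [363. 189.] [247. 474.]
-30 0.01 [0.493 0.101 0.1  ] [405. 208.] [201. 479.]
grip ends 0 [array([344., 288.]), array([366., 246.]), array([388., 206.]), array([228., 408.]), array([233., 464.]), array([239., 521.])]
grip ends 0.1 [array([346., 280.]), array([369., 236.]), array([392., 192.]), array([225., 406.]), array([230., 461.]), array([235., 517.])]
grip ends 0.2 [array([347., 273.]), array([371., 226.]), array([394., 180.]), array([223., 401.]), array([226., 456.]), array([230., 511.])]
```

```bash
python3 - <<'E'
from st import *
robot.gripper_to(.04); st()
save("side","a3s.png",(290,180,400,280),6);save("top","a3t.png",(180,190,260,270),7)
E
```

```text
t=5.11 tcp [0.5057 0.0919 0.0709] F [ 0.4  0.8 -0.3] op 0.040
```

View pics/a3s.png

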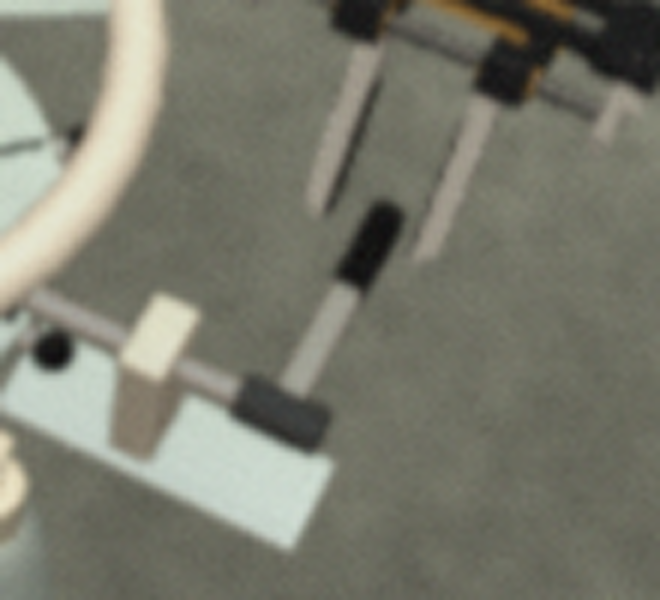

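View pics/a3t.png

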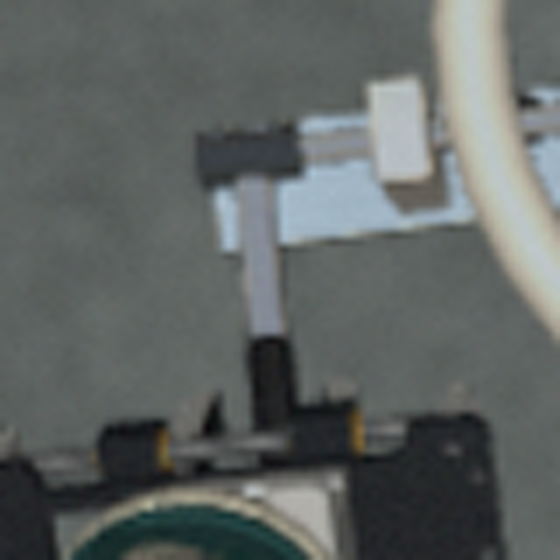

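```bash
python3 - <<'E'
from st import *
d=np.load("plan.npz");P,R=fk(d["pre0"])
for z in (.019,0,-.02,-.04,-.078):print("pre0",z,((proj("side",P+R@[0,0,z])[0]-[260,120]+.5)*3.7-.5).round(0),((proj("top",P+R@[0,0,z])[0]-[160,130]+.5)*3-.5).round(0))
s=robot.get_state();P=np.array(s["ee_pos"]);R=np.array(s["tool_rot"])
for y in(-.0265,.0265):
  for z in (.019,0,-.02,-.04,-.078):print("now",y,z,((proj("side",P+R@[0,y,z])[0]-[290,180]+.5)*6-.5).round(0),((proj("top",P+R@[0,y,z])[0]-[180,190]+.5)*7-.5).round(0))
# triangulate visible tips now
from scipy.optimize import least_squares
E
```

```text
pre0 0.019 [353. 331.] [171. 364.]
pre0 0 [361. 309.] [168. 371.]
pre0 -0.02 [370. 286.] [166. 380.]
pre0 -0.04 [379. 262.] [163. 388.]
pre0 -0.078 [397. 215.] [157. 405.]
now -0.0265 0.019 [298. 260.] [346. 371.]
now -0.0265 0 [310. 226.] [341. 387.]
now -0.0265 -0.02 [323. 191.] [337. 404.]
now -0.0265 -0.04 [336. 154.] [332. 421.]
now -0.0265 -0.078 [363.  83.] [323. 457.]
now 0.0265 0.019 [405. 310.] [208. 385.]
now 0.0265 0 [418. 277.] [202. 401.]
now 0.0265 -0.02 [432. 241.] [195. 418.]
now 0.0265 -0.04 [447. 204.] [188. 436.]
now 0.0265 -0.078 [476. 133.] [173. 472.]
```

```bash
python3 - <<'E'
from st import *
s=robot.get_state();P=np.array(s["ee_pos"]);R=np.array(s["tool_rot"])
def tri(sv,tv):
    A=[];b=[]
    for n,uv in(("side",np.array(sv)),("top",np.array(tv))):
        o,v=ray(n,uv); M_=np.eye(3)-np.outer(v,v);A.append(M_);b.append(M_@o)
    x,r,_,_=np.linalg.lstsq(np.vstack(A),np.hstack(b),rcond=None);return x,np.sqrt(r)
S=lambda u,v:((u+.5)/6-.5+290,(v+.5)/6-.5+180);T=lambda u,v:((u+.5)/7-.5+180,(v+.5)/7-.5+190)
for nm,a,b in (("right",S(425,258),T(212,392)),("left",S(318,214),T(343,376)),):
    x,r=tri(a,b);print(nm,x.round(4),r,"tool coords",(R.T@(x-P)).round(4))
# sensitivity: grip end (lever end)
x,r=tri(S(387,205),T(272,330));print(x)
im=robot.grab_frame("top");cv2.imwrite("pics/a4t.png",cv2.resize(im[235:275,190:250,::-1],None,fx=12,fy=12,interpolation=cv2.INTER_CUBIC))
im=robot.grab_frame("side");cv2.imwrite("pics/a4s.png",cv2.resize(im[170:230,320:390,::-1],None,fx=10,fy=10,interpolation=cv2.INTER_CUBIC))
E
```

```text
right [0.503  0.1152 0.085 ] [0.00501365] tool coords [-0.006   0.0235 -0.0127]
left [0.5108 0.0658 0.0835] [0.00369908] tool coords [-0.0066 -0.0265 -0.0108]
[0.51990297 0.0922125  0.12644855]
```

View pics/a4t.png

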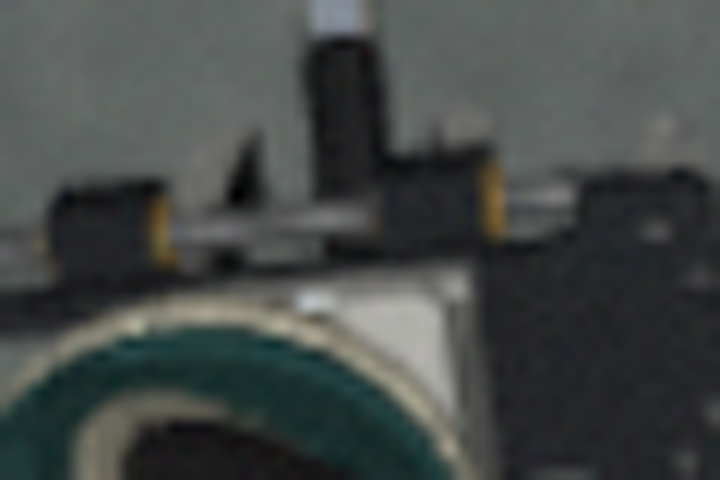

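View pics/a4s.png

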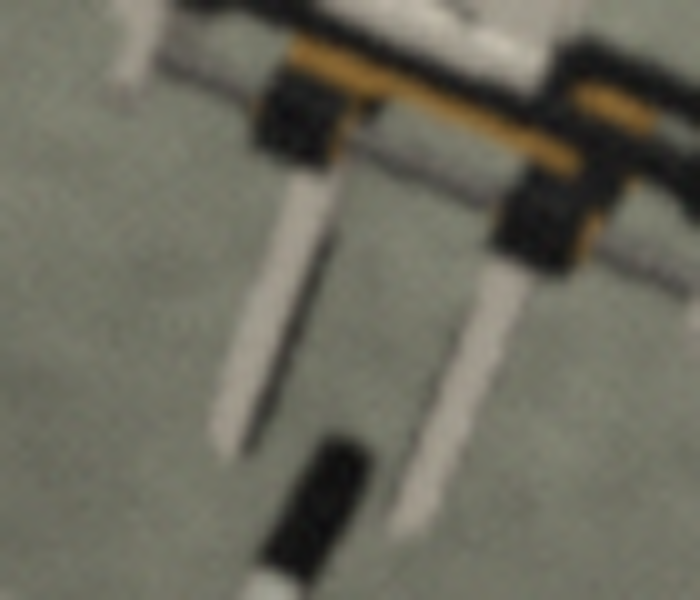

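```bash
python3 - <<'E'
from st import *
s=robot.get_state();P=np.array(s["ee_pos"]);R=np.array(s["tool_rot"])
S=lambda uv:((uv-[320,170]+.5)*10-.5).round(0); T=lambda uv:((uv-[190,235]+.5)*12-.5).round(0)
for nm,off in (("A",R@[0,0,-.030]),("B",np.array([0,0,.027]))):
  for y in(-.0265,.0265):
    for x in (-.008,.008):
      w=P+R@[x,y,.019]+off; print(nm,y,x,w.round(4),"side",S(proj("side",w)[0]),"top",T(proj("top",w)[0]))
  for y in (-.05,.05):
      w=P+R@[0,y,-.078]+off; print("body",y,"side",S(proj("side",w)[0]),"top",T(proj("top",w)[0]))
E
```

```text
A -0.0265 -0.008 [0.5121 0.066  0.0843] side [219. 458.] top [457. 104.]
A -0.0265 0.008 [0.4976 0.0641 0.0778] side [239. 433.] top [466. 173.]
A 0.0265 -0.008 [0.5051 0.1185 0.0843] side [401. 542.] top [215. 129.]
A 0.0265 0.008 [0.4906 0.1166 0.0778] side [419. 516.] top [225. 198.]
body -0.05 side [257. 104.] top [537. 282.]
body 0.05 side [621. 262.] top [ 38. 334.]
B -0.0265 -0.008 [0.5242 0.0676 0.0839] side [199. 491.] top [452.  49.]
B -0.0265 0.008 [0.5097 0.0657 0.0774] side [219. 466.] top [462. 118.]
B 0.0265 -0.008 [0.5173 0.1201 0.0839] side [382. 577.] top [211.  74.]
B 0.0265 0.008 [0.5028 0.1182 0.0774] side [400. 550.] top [221. 143.]
body -0.05 side [237. 137.] top [532. 221.]
body 0.05 side [602. 297.] top [ 35. 273.]
```

```bash
python3 - <<'E'
s=open("kin.py").read()
s=s.replace('PP=np.load("kinp.npy")','PP=np.load("kinp.npy").reshape(8,6).copy()\nPP[7,:3]-=.030*Ro.from_rotvec(PP[7,3:]).apply([0,0,1]); PP=PP.ravel()  # real tool is 30 mm shorter than reported')
open("kin.py","w").write(s)
E
python3 - <<'E'
from kin import *
s=robot.get_state(); print(fk(s["qpos"])[0],s["ee_pos"],np.array(s["ee_pos"])-.03*np.array(s["tool_rot"])[:,2])
E
sed -i 's/d(24),d(40)/d(20),d(40)/' p3.py
for i in 1 2 3; do python3 p3.py $i >o$i & done; wait; cat o1 o2 o3|grep -v fail|head -30
```

```text
[0.49365012 0.09026236 0.09837056] [0.50580221 0.09186494 0.07098885] [0.49365012 0.09026236 0.09837056]
0.56 [np.float64(0.02), np.float64(0.018), np.float64(0.018), np.float64(0.026), np.float64(0.029), np.float64(0.028), np.float64(0.019)]
[[0.117, 0.334, -0.439, 2.31, 1.116, 0.221, 0.367], [0.198, 0.223, -0.524, 2.301, 1.096, 0.221, 0.374], [0.2, 0.259, -0.518, 2.199, 1.127, 0.222, 0.39]]
[[187. 187. 187. 187. 187. 187. 188.]
 [ 24.  27.  29.  31.  33.  34.  35.]] 1.28
0.57 [np.float64(0.02), np.float64(0.019), np.float64(0.018), np.float64(0.026), np.float64(0.029), np.float64(0.027), np.float64(0.019)]
[[0.141, 0.337, -0.464, 2.315, 1.188, 0.222, 0.302], [0.219, 0.225, -0.548, 2.307, 1.169, 0.221, 0.303], [0.219, 0.262, -0.54, 2.204, 1.199, 0.224, 0.32]]
[[188. 187. 187. 187. 187. 187. 188.]
 [ 25.  27.  30.  32.  34.  35.  36.]] 1.3
0.57 [np.float64(0.02), np.float64(0.018), np.float64(0.018), np.float64(0.026), np.float64(0.029), np.float64(0.028), np.float64(0.019)]
[[0.096, 0.332, -0.417, 2.307, 1.073, 0.221, 0.398], [0.184, 0.222, -0.509, 2.298, 1.055, 0.221, 0.414], [0.18
[... 1218 characters left out ...]
7.  29.  31.  33.  34.  35.]] 1.27
0.52 [np.float64(0.019), np.float64(0.018), np.float64(0.018), np.float64(0.026), np.float64(0.029), np.float64(0.027), np.float64(0.019)]
[[0.16, 0.34, -0.479, 2.312, 1.159, 0.221, 0.351], [0.21, 0.224, -0.538, 2.304, 1.135, 0.221, 0.336], [0.21, 0.26, -0.53, 2.201, 1.166, 0.223, 0.353]]
[[188. 187. 187. 187. 187. 187. 188.]
 [ 25.  27.  29.  31.  33.  35.  36.]] 1.32
0.61 [np.float64(0.021), np.float64(0.019), np.float64(0.019), np.float64(0.027), np.float64(0.03), np.float64(0.027), np.float64(0.018)]
[[0.134, 0.336, -0.462, 2.327, 1.323, 0.221, 0.151], [0.248, 0.228, -0.58, 2.319, 1.313, 0.221, 0.161], [0.246, 0.265, -0.573, 2.215, 1.341, 0.227, 0.178]]
```

```bash
cat > p5.py <<'E'
from plan import *
import sys
d=np.radians; rng=np.random.default_rng(int(sys.argv[1]))
out=[]
for k,qs in enumerate((np.array([1.27,.49,-.79,2.33,-.96,.22,.38]),np.array([1.01,.4,-.52,2.33,-1.16,.31,.51]))):
  for yc in (205,195):
    r=path([(knob(d(a)),d(yc-(a-180)*.2)) for a in np.arange(180,226,6)],(d(33),d(44)),d(12),8,rng,d(38),qs)
    for c,s,Q,V in r: out.append((c,[ringdist(bodypts(*fk(q))).round(3) for q in Q],Q,V,s))
out.sort(key=lambda o:-min(o[1]))
for c,rd,Q,V,s in out[:4]: print(c.round(2),s,np.array(rd));print(Q[[0,3,-1]].round(3).tolist());print(np.degrees(V).round(0).T)
E
for i in 1 2 3; do python3 p5.py $i >o$i & done; wait; cat o1 o2 o3|grep -v fail
```

```text
0.42 -1 [0.021 0.025 0.031 0.034 0.036 0.036 0.033 0.028]
[[1.372, 0.702, -0.826, 2.287, -1.159, 0.262, -2.285], [1.407, 0.708, -0.805, 2.246, -1.159, 0.257, -2.324], [1.395, 0.739, -0.783, 2.156, -1.159, 0.227, -2.402]]
[[213. 211. 209. 207. 205. 203. 202. 200.]
 [ 44.  44.  44.  44.  44.  44.  44.  44.]]
0.42 -1 [0.018 0.024 0.029 0.033 0.036 0.036 0.034 0.029]
[[1.292, 0.664, -0.723, 2.267, -1.159, 0.353, -2.267], [1.327, 0.67, -0.703, 2.226, -1.159, 0.346, -2.31], [1.326, 0.706, -0.687, 2.137, -1.159, 0.316, -2.389]]
[[215. 213. 211. 209. 208. 206. 204. 203.]
 [ 44.  44.  44.  44.  44.  44.  44.  44.]]
0.44 -1 [0.017 0.024 0.028 0.033 0.035 0.036 0.033 0.029]
[[1.279, 0.658, -0.709, 2.265, -1.159, 0.362, -2.268], [1.315, 0.664, -0.688, 2.224, -1.159, 0.355, -2.311], [1.311, 0.698, -0.673, 2.136, -1.159, 0.322, -2.396]]
[[216. 213. 212. 210. 208. 206. 204. 203.]
 [ 44.  44.  44.  44.  44.  44.  44.  44.]]
0.39 1 [0.014 0.02  0.025 0.028 0.031 0.031 0.029 0.026]
[[1.381, 0.699, -0.875, 2.271, -0.83, 0.221, 0.515], [1.406, 0.698, -0.84, 2.231, -0.867, 0.221, 0.508], [1.398, 0.739, -
[... 1874 characters left out ...]
4]]
[[216. 214. 212. 210. 208. 206. 205. 203.]
 [ 44.  43.  43.  43.  43.  44.  44.  44.]]
0.42 -1 [0.016 0.023 0.028 0.032 0.036 0.036 0.034 0.031]
[[1.236, 0.644, -0.654, 2.254, -1.159, 0.41, -2.255], [1.272, 0.65, -0.633, 2.214, -1.159, 0.402, -2.3], [1.276, 0.688, -0.621, 2.123, -1.159, 0.374, -2.378]]
[[217. 215. 213. 211. 209. 208. 206. 204.]
 [ 44.  44.  44.  44.  44.  44.  44.  44.]]
0.42 -1 [0.016 0.023 0.028 0.032 0.035 0.035 0.033 0.03 ]
[[1.248, 0.648, -0.668, 2.257, -1.159, 0.399, -2.257], [1.28, 0.651, -0.647, 2.217, -1.159, 0.387, -2.307], [1.286, 0.692, -0.635, 2.126, -1.159, 0.362, -2.38]]
[[217. 214. 212. 211. 209. 207. 205. 204.]
 [ 44.  43.  43.  43.  44.  43.  44.  44.]]
```

```bash
cat > p6.py <<'E'
from plan import *
from chk import chk
d=np.radians; q0=np.array(robot.get_state()["qpos"])
q=np.array([0.107,.333,-.43,2.311,1.125,.221,.348]); v=None;L=[]
for th in np.linspace(0,1.48,8):
    q,v,e=solve(grip(th,.093),LD,(d(24),d(40)),d(2),-1,q,2e-3,d(32),None if v is None else [LD,v[1]]); L.append(q); print(th.round(2),q.round(3),np.degrees(v).round(1),e<1e-4)
L=np.array(L); print("in",chk(q0,L[0],0), np.abs(q0-L[0]).round(2))
for s in (.0,.25,.5,.75,1): print(fk(q0+s*(L[0]-q0))[0].round(4))
def back(q,dist):
    P,R=fk(q); t,e=ik(P-dist*R[:,2],R,q,reg=1e-4); return ik(P-dist*R[:,2],R,t)
B=[]
for ds in (.03,.06,.09,.12):
        t,e=back(L[-1] if not B else B[-1],.03); B.append(t); print(ds,t.round(3),e<1e-4,fk(t)[0].round(3))
q=np.array([1.381,.699,-.875,2.271,-.83,.221,.515]); K=[];v=None
for a in np.arange(178,231,4):
    q,v,e=solve(knob(d(a)),d(213-(a-180)*.27),(d(39),d(43)),d(3),1,q,2e-3,d(41),None if v is None else [d(213-(a-180)*.27),v[1]]); K.append(q); P,R=fk(q); print(a,q.round(3),np.degrees(v).round(1),e<1e-4,ringdist(bodypts(P,R)).round(3))
K=np.array(K); KB=[]
for k in K:
    t,e=back(k,.035); t,e=back(t,.035); KB.append(t); print(t.round(3),e<1e-4,fk(t)[0].round(3))
np.savez("plan3.npz",L=L,B=B,K=K,KB=KB,A=np.arange(178,231,4))
for a in (-1,2,3,4): 
    for i in (2,): print(a,"B->KB",chk(B[a],KB[i],1.48))
E
python3 p6.py
```

```text
0.0 [ 0.111  0.332 -0.433  2.313  1.128  0.221  0.346] [187.   24.5] True
0.21 [ 0.138  0.288 -0.464  2.322  1.12   0.221  0.347] [186.8  26.5] True
0.42 [ 0.171  0.253 -0.498  2.322  1.114  0.221  0.353] [186.8  28.5] True
0.63 [ 0.197  0.229 -0.525  2.312  1.11   0.221  0.358] [186.8  30.4] True
0.85 [ 0.211  0.217 -0.537  2.295  1.112  0.221  0.36 ] [186.8  32.1] True
1.06 [ 0.215  0.218 -0.539  2.27   1.12   0.221  0.362] [187.   33.6] True
1.27 [ 0.214  0.231 -0.535  2.239  1.129  0.221  0.368] [187.3  34.7] True
1.48 [ 0.211  0.255 -0.53   2.203  1.141  0.222  0.376] [187.8  35.4] True
in [0.019 0.05  0.057 9.   ] [0.09 0.09 0.11 0.01 0.46 0.   0.44]
[0.4937 0.0903 0.0984]
[0.496  0.0891 0.091 ]
[0.4987 0.089  0.084 ]
[0.5017 0.0898 0.0773]
[0.5048 0.0917 0.071 ]
0.03 [ 0.336  0.189 -0.656  2.219  0.921  0.247  0.588] True [0.571 0.102 0.188]
0.06 [ 0.462  0.114 -0.772  2.23   0.665  0.267  0.829] True [0.554 0.1   0.213]
0.09 [ 0.511  0.019 -0.794  2.239  0.339  0.291  1.133] True [0.537 0.098 0.237]
0.12 [ 0.446 -0.077 -0.7    2.245  0.079  0.342  1.373] True [0.519 0.095 0.2
[... 1835 characters left out ...]
96  0.551 -0.787  2.203 -0.867  0.404  0.46 ] True [ 0.462 -0.253  0.098]
[ 1.491  0.562 -0.78   2.188 -0.876  0.4    0.46 ] True [ 0.468 -0.261  0.098]
[ 1.484  0.574 -0.773  2.172 -0.884  0.395  0.46 ] True [ 0.474 -0.269  0.098]
[ 1.477  0.586 -0.768  2.156 -0.893  0.391  0.461] True [ 0.482 -0.277  0.097]
[ 1.457  0.59  -0.753  2.14  -0.903  0.386  0.453] True [ 0.489 -0.283  0.097]
-1 B->KB [0.    0.072 0.049 0.268]
2 B->KB [0.    0.068 0.032 0.268]
3 B->KB [0.    0.072 0.049 0.268]Traceback (most recent call last):
  File "p6.py", line 22, in <module>
    for i in (2,): print(a,"B->KB",chk(B[a],KB[i],1.48))
                                       ~^^^
IndexError: list index out of range
```

Now grip and flip the lever.

```bash
python3 - <<'E'
from st import *
d=np.load("plan3.npz"); L=d["L"]
robot.goto_joints(L[0]); st("at grip")
robot.gripper_to(.0); s=st("closed")
if s["opening"]>.008:
    for q in L[1:]:
        robot.goto_joints(q); s=st("arc")
        if np.linalg.norm(s["force"])>30: print("STOP");break
save("side","b1s.png",(260,120,460,280),3.7)
E
```

```text
at grip t=5.84 tcp [0.517  0.093  0.0436] F [ 0.2  0.5 -0.3] op 0.040
closed t=6.35 tcp [0.5171 0.0951 0.0441] F [-2.8  8.1  1.9] op 0.016
arc t=6.60 tcp [0.52   0.0957 0.0646] F [-7.4  8.3  3.7] op 0.016
arc t=6.85 tcp [0.527  0.0967 0.0837] F [-9.9  7.3  8.1] op 0.016
arc t=7.10 tcp [0.5377 0.0983 0.1011] F [-11.3   6.2  11.3] op 0.016
arc t=7.35 tcp [0.5518 0.1004 0.1161] F [-8.5  5.7 10.6] op 0.016
arc t=7.60 tcp [0.5684 0.1029 0.1278] F [-1.   5.2  3.9] op 0.016
arc t=7.85 tcp [0.5867 0.1052 0.1357] F [-1.7  6.3  4. ] op 0.012
arc t=8.10 tcp [0.6061 0.1068 0.1396] F [ 0.9 -0.9  1.7] op 0.000
```

View pics/b1s.png

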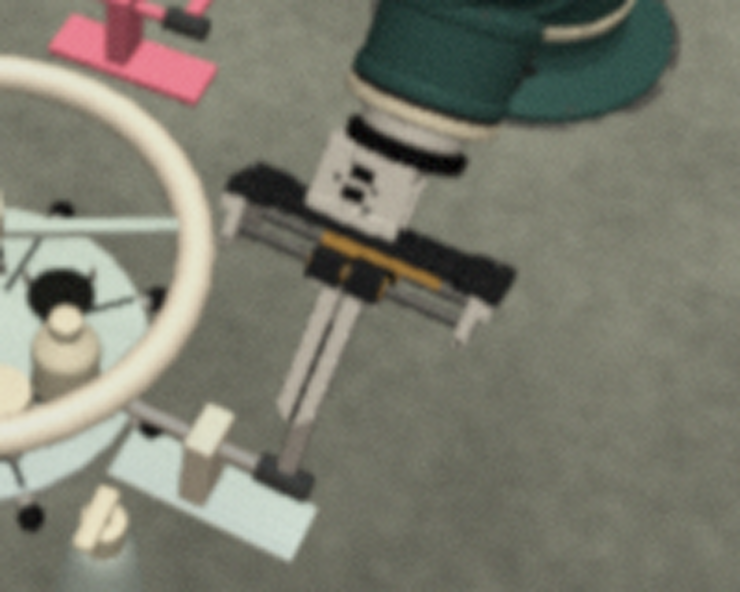

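```bash
python3 - <<'E'
from st import *
save("top","b2t.png",(180,180,260,250),7); save("side","b2s.png",(310,190,370,260),8)
for th in (.9,1.1,1.3,1.5):
    print(th,[((proj("side",grip(th,r))[0]-[310,190]+.5)*8-.5).round(0) for r in (.07,.12)],[((proj("top",grip(th,r))[0]-[180,180]+.5)*7-.5).round(0) for r in (.07,.12)])
E
```

```text
0.9 [array([290., 273.]), array([348., 130.])] [array([235., 317.]), array([225., 388.])]
1.1 [array([278., 288.]), array([328., 153.])] [array([229., 282.]), array([213., 326.])]
1.3 [array([263., 310.]), array([303., 191.])] [array([223., 244.]), array([203., 259.])]
1.5 [array([245., 340.]), array([272., 241.])] [array([218., 206.]), array([194., 189.])]
```

View pics/b2t.png

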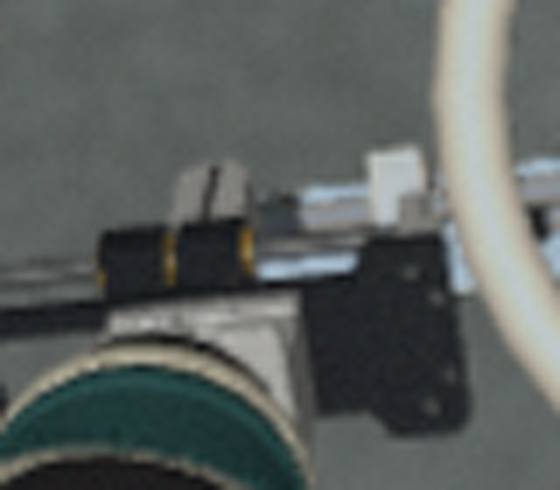

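View pics/b2s.png

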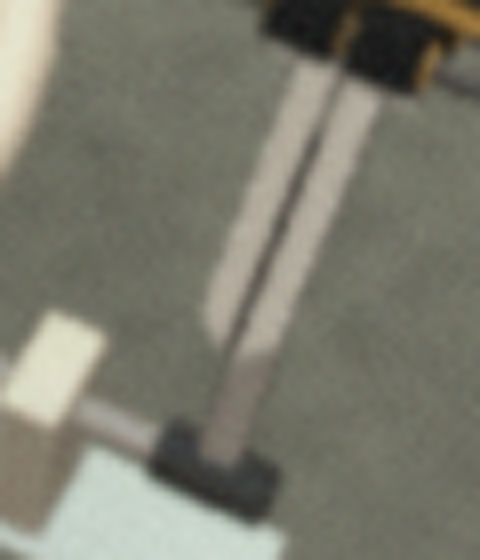

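```bash
python3 - <<'E'
from st import *
robot.gripper_to(.04); st()
save("side","b3s.png",(310,190,370,260),8)
E
```

```text
t=9.03 tcp [0.6056 0.107  0.1391] F [-0.4 -1.   0.4] op 0.040
```

View pics/b3s.png

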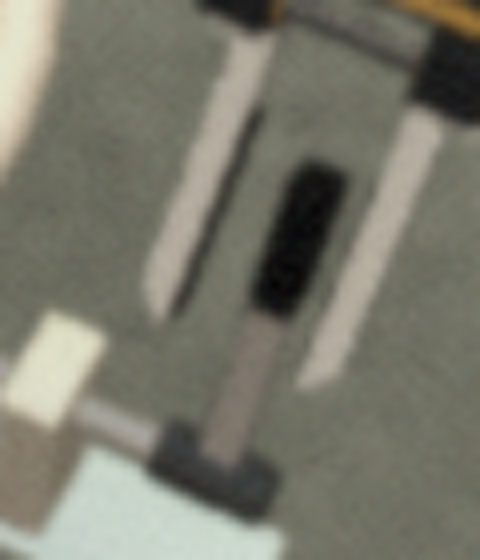

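```bash
python3 - <<'E'
from st import *
from plan import solve
d=np.load("plan3.npz"); L=d["L"]
f=lambda th: L[5]+(L[6]-L[5])*(th-1.057)/(1.2686-1.057)
q=L[-1]; rd=np.radians; X=[]
for th in (1.54,1.60):
    q,v,e=solve(grip(th,.093),LD,(rd(24),rd(40)),rd(2),-1,q,2e-3,rd(34)); print(e<1e-4,q.round(3)); X.append(q)
robot.goto_joints(f(1.15)); st("at grip")
robot.gripper_to(.0); s=st("closed")
save("side","b4s.png",(310,190,370,260),8)
if s["opening"]>.012:
    for q in [f(1.27),(L[6]+L[7])/2,L[7],X[0],X[1]]:
        robot.goto_joints(q); s=st("arc")
        if np.linalg.norm(s["force"])>30 or s["opening"]<.012: print("STOP");break
save("side","b5s.png",(310,190,370,260),8)
np.save("X.npy",X)
E
```

```text
True [ 0.21   0.264 -0.528  2.193  1.145  0.223  0.379]
True [ 0.209  0.273 -0.527  2.182  1.149  0.223  0.382]
at grip t=9.32 tcp [0.5752 0.1021 0.1303] F [ 0.8 -0.2  0.4] op 0.040
closed t=9.82 tcp [0.5762 0.1043 0.1307] F [ 1.8  7.4 -1.6] op 0.016
arc t=10.12 tcp [0.5865 0.1059 0.1351] F [ 1.9  6.8 -5.5] op 0.016
arc t=10.38 tcp [0.5963 0.1075 0.1373] F [ 2.6  7.6 -3.3] op 0.016
arc t=10.62 tcp [0.6059 0.109  0.1393] F [ 3.   6.5 -3.2] op 0.016
arc t=10.88 tcp [0.6114 0.1099 0.1398] F [ 0.1  6.6 -0. ] op 0.016
arc t=11.12 tcp [0.6161 0.1106 0.1396] F [-16.2   3.5  10.4] op 0.016
```

View pics/b5s.png

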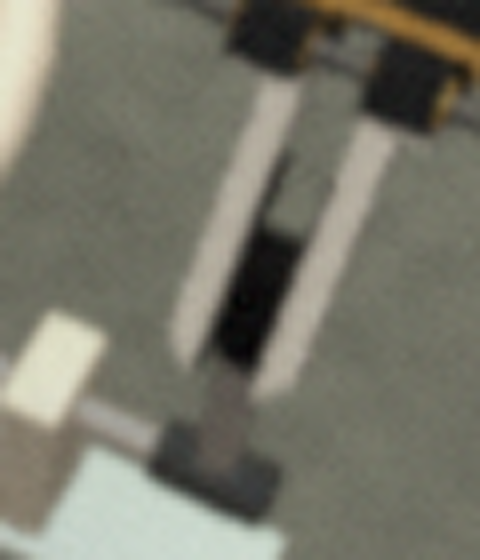

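```bash
cat > p7.py <<'E'
from plan import *
from chk import chk
d=np.load("plan3.npz");B=d["B"];KB=d["KB"];rd=np.radians
best=None
for x in (.36,.38,.42):
  for y in (.0,-.06,-.12):
    for z in (.26,.3,.36):
      for w in (.3,.6):
        q0=B[2]+(KB[2]-B[2])*w
        q,v,e=solve(np.array([x,y,z]),rd(195),(rd(5),rd(45)),rd(40),1,q0,2e-3,rd(30))
        if e>1e-4: 
            continue
        a=chk(B[2],q,1.5,12);b=chk(q,KB[2],1.5,12);m=min(a[0],b[0],a[2]-.02,b[2]-.02); T=np.abs(q-B[2]).max()+np.abs(q-KB[2]).max()
        if best is None or (min(m,.03)-.004*T)>best[0]: best=(min(m,.03)-.004*T,q,a,b,T,(x,y,z)); print(best)
np.save("via.npy",best[1]); print(chk(B[1],B[2],1.5),chk(B[0],B[1],1.5))
E
time python3 p7.py
```

```text
(np.float64(-0.007217329381846341), array([ 0.9493875 , -0.21407457, -0.52283838,  2.31266671, -0.73257678,
        1.04599798,  0.21028176]), array([0.01 , 0.175, 0.058, 9.   ]), array([0.   , 0.078, 0.217, 0.268]), np.float64(1.8043323454615852), (0.36, 0.0, 0.26))
(np.float64(-0.006535394865879698), array([ 1.11379025, -0.21541346, -0.62604982,  2.32579704, -0.81075426,
        1.08110846,  0.31466219]), array([8.00e-03, 1.71e-01, 5.70e-02, 9.00e+00]), array([0.001, 0.078, 0.217, 0.268]), np.float64(1.8838487164699245), (0.36, 0.0, 0.26))
(np.float64(-0.006522182144579806), array([ 1.03835077, -0.14615282, -0.5058236 ,  2.24861312, -0.62671172,
        1.07481824,  0.24588044]), array([9.00e-03, 1.78e-01, 5.40e-02, 9.00e+00]), array([0.   , 0.078, 0.257, 0.268]), np.float64(1.6305455361449515), (0.36, -0.06, 0.26))
(np.float64(-0.004158147785476796), array([ 1.10837104, -0.07219827, -0.49260573,  2.17539571, -0.52257033,
        1.09339073,  0.26539342]), array([2.00e-03, 1.81e-01, 5.10e-02, 9.00e+00]), array([0.002, 0.078, 0.286, 0.268]), np.float64(1.5395369463691988), (0.36, -0.12, 0.26))
[0.026 0.191 0.063 9.   ] [0.022 0.167 0.059 9.   ]
real	0m24.944s
user	0m25.406s
sys	0m0.136s
```

```bash
python3 - <<'E'
from chk import *
d=np.load("plan3.npz");KB=d["KB"];K=d["K"];B=d["B"]
for i in (1,2,5,9,11): print(i,chk(KB[i],KB[i],1.5,1),chk(K[i],K[i],1.5,1), ringdist(bodypts(*fk(KB[i]),.15)),ringdist(bodypts(*fk(KB[i]),.3)),ringdist(fing(*fk(KB[i]))))
v=np.load("via.npy")
for s in np.linspace(0,1,9):
    q=v+s*(KB[2]-v);print(s,fk(q)[0].round(3),ringdist(bodypts(*fk(q),.15)).round(3),ringdist(bodypts(*fk(q),.3)).round(3),ringdist(fing(*fk(q))).round(3), fk(q)[1][:,2].round(2))
for s in np.linspace(0,1,9):
    q=B[2]+s*(v-B[2]);print(s,fk(q)[0].round(3),ringdist(bodypts(*fk(q),.15)).round(3),ringdist(bodypts(*fk(q),.3)).round(3),ringdist(fing(*fk(q))).round(3), fk(q)[1][:,2].round(2))
E
```

```text
1 [0.031 0.078 0.279 9.   ] [0.013 0.025 0.24  9.   ] 0.030975204676535667 0.030975204676535667 0.042032186750470754
2 [0.038 0.078 0.286 0.268] [0.019 0.025 0.248 0.227] 0.03789460467992545 0.03789460467992545 0.04606397147383879
5 [0.051 0.078 0.305 0.133] [0.031 0.025 0.27  0.08 ] 0.051300528456041605 0.051300528456041605 0.05860698992531524
9 [0.053 0.077 0.326 0.106] [0.033 0.025 0.296 0.079] 0.052970384799543524 0.052970384799543524 0.059565994965213157
11 [0.048 0.077 0.336 0.105] [0.028 0.025 0.308 0.078] 0.04752380805314341 0.04752380805314341 0.05356043177595609
0.0 [ 0.36 -0.12  0.26] 0.147 0.147 0.07 [ 0.24  0.34 -0.91]
0.125 [ 0.376 -0.13   0.235] 0.121 0.121 0.042 [ 0.27  0.35 -0.89]
0.25 [ 0.39  -0.139  0.212] 0.098 0.098 0.018 [ 0.31  0.37 -0.88]
0.375 [ 0.402 -0.147  0.189] 0.078 0.078 0.007 [ 0.35  0.38 -0.86]
0.5 [ 0.412 -0.155  0.168] 0.059 0.059 0.009 [ 0.4   0.38 -0.84]
0.625 [ 0.421 -0.163  0.148] 0.045 0.045 0.013 [ 0.44  0.38 -0.82]
0.75 [ 0.429 -0.171  0.13 ] 0.033 0.033 0.021 [ 0.48  0.37 -0.8 ]
0.875 [ 0.435 -0.179  0.114] 0.031 0.031 0.033 [ 0.52  0.36 -0.78]
1.0 [ 0.44  -0.186  0.099] 0.038 0.038 0.046 [ 0.56  0.34 -0.76]
0.0 [0.537 0.098 0.237] 0.097 0.097 0.039 [ 0.57  0.08 -0.81]
0.125 [0.521 0.035 0.228] 0.09 0.09 0.008 [ 0.5   0.   -0.86]
0.25 [ 0.497 -0.017  0.22 ] 0.094 0.094 0.004 [ 0.42 -0.04 -0.91]
0.375 [ 0.469 -0.057  0.216] 0.1 0.1 0.02 [ 0.34 -0.04 -0.94]
0.5 [ 0.439 -0.085  0.215] 0.106 0.106 0.016 [ 0.27 -0.   -0.96]
0.625 [ 0.412 -0.102  0.218] 0.112 0.112 0.02 [ 0.21  0.06 -0.97]
0.75 [ 0.389 -0.112  0.227] 0.119 0.119 0.028 [ 0.19  0.15 -0.97]
0.875 [ 0.371 -0.117  0.24 ] 0.127 0.127 0.048 [ 0.2   0.24 -0.95]
1.0 [ 0.36 -0.12  0.26] 0.147 0.147 0.07 [ 0.24  0.34 -0.91]
```

```bash
sed -i 's/def fing(P,R,op=.119)/def fing(P,R,op=.08)/' chk.py; sed -i 's/B\[2\]/B[3]/g; s/chk(B\[1\],B\[3\]/chk(B[2],B[3]/; s/(.36,.38,.42)/(.34,.37,.40)/; s/(.26,.3,.36)/(.28,.32)/; s/(.0,-.06,-.12)/(-.06,-.12,-.18)/' p7.py; python3 p7.py
```

```text
(np.float64(0.015041925383909308), array([ 1.03901605, -0.17817186, -0.37562432,  2.2785636 , -0.72281529,
        1.18133173,  0.3963019 ]), array([0.035, 0.197, 0.083, 9.   ]), array([0.022, 0.078, 0.276, 0.134]), np.float64(1.7395186540226728), (0.34, -0.06, 0.28))
(np.float64(0.016006717610592837), array([ 1.10346036, -0.10433379, -0.37162374,  2.19316577, -0.6102552 ,
        1.1920138 ,  0.39818203]), array([0.027, 0.202, 0.081, 9.   ]), array([0.023, 0.078, 0.301, 0.134]), np.float64(1.7483205973517904), (0.34, -0.12, 0.28))
(np.float64(0.018960990481846997), array([ 1.1463717 , -0.02817931, -0.36206526,  2.10380496, -0.5051372 ,
        1.1984741 ,  0.39321054]), array([0.026, 0.207, 0.08 , 9.   ]), array([0.027, 0.078, 0.301, 0.134]), np.float64(1.7597523795382508), (0.34, -0.18, 0.28))
[0.056 0.216 0.063 9.   ] [0.042 0.167 0.039 9.   ]
```

```bash
python3 - <<'E'
from st import *
d=np.load("plan3.npz");B=d["B"]; v=np.load("via.npy")
robot.gripper_to(.05); st("open")
for b in B: robot.goto_joints(b)
st("back")
robot.gripper_to(.03); robot.goto_joints(v); st("via")
save("side","c1s.png",(170,120,370,270),3.75); save("top","c1t.png",(190,110,400,270),3.75)
E
```

```text
open t=11.88 tcp [0.6167 0.1089 0.1396] F [-0.  -1.  -0.4] op 0.050
back t=13.38 tcp [0.5371 0.0975 0.2365] F [-0.   0.2 -0.1] op 0.050
via t=15.15 tcp [ 0.348  -0.1683  0.253 ] F [-0.1 -1.  -0. ] op 0.030
```

View pics/c1s.png

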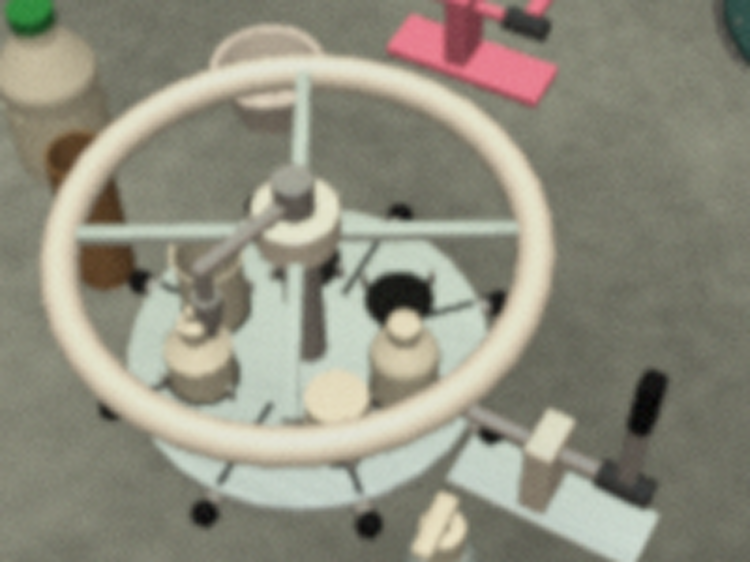

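View pics/c1t.png

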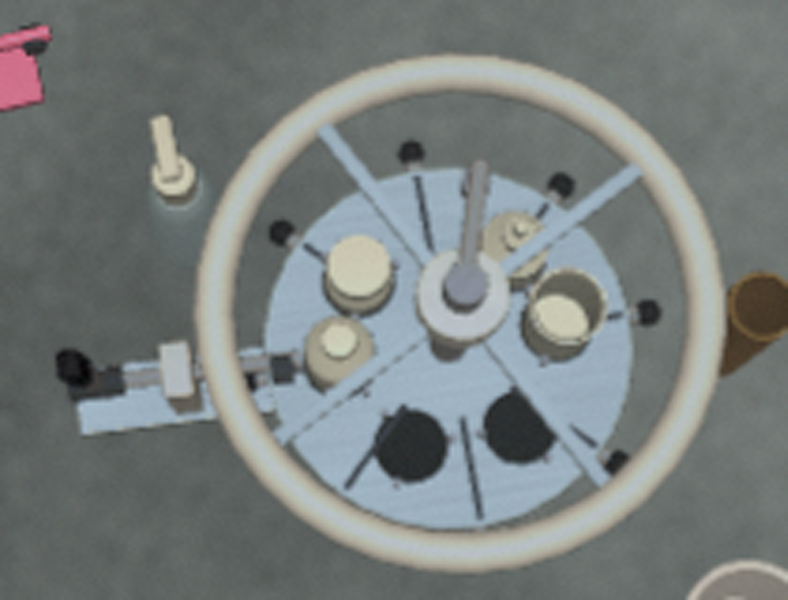

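```bash
cat > ang.py <<'E'
from geo import *
def wang(n,uv,z):
    w=atz(n,uv,z); dx=w[:2]-C; return np.hypot(*dx),np.degrees(np.arctan2(dx[1],dx[0]))%360,w
T=lambda u,v,s=3.75,o=(190,110):((u+.5)/s-.5+o[0],(v+.5)/s-.5+o[1])
E
python3 - <<'E'
from ang import *
for p in [(412,153),(561,186),(648,312),(281,234),(617,460)]: r,a,w=wang("top",T(*p),.046); print("knob",round(r,4),round(a,1),round(a%45,1))
for p in [(205,513),(369,523),(140,281),(495,301)]: r,a,w=wang("side",T(*p,3.75,(170,120)),.046); print("knob s",round(r,4),round(a,1),round(a%45,1))
r,a,w=wang("top",T(567,306),.123);print("beaker",r,a,w)
r,a,w=wang("side",T(206,240,3.75,(170,120)),.123);print("beaker s",r,a,w); print("nozzle angle",np.degrees(PSI)%360)
E
```

```text
knob 0.1498 10.6 10.6
knob 0.1504 325.8 10.8
knob 0.1518 281.2 11.2
knob 0.1484 56.6 11.6
knob 0.1495 237.1 12.1
knob s 0.1519 12.0 12.0
knob s 0.1518 56.3 11.3
knob s 0.1488 281.9 11.9
knob s 0.1485 146.1 11.1
beaker 0.07993447707906368 280.3639179772457 [ 0.65028019 -0.22463034  0.123     ]
beaker s 0.08442288539775687 276.1131704655884 [ 0.64489042 -0.22994281  0.123     ]
nozzle angle 353.84
```

```bash
cat > kq.py <<'E'
from st import *
_d=np.load("plan3.npz"); A=_d["A"];K=_d["K"];KB=_d["KB"]
def Kq(a): return np.array([np.interp(a,A,K[:,j]) for j in range(7)])
def KBq(a): return np.array([np.interp(a,A,KB[:,j]) for j in range(7)])
E
python3 - <<'E'
from kq import *
robot.goto_joints(KBq(191.3)); robot.gripper_to(.05); st("kb")
m=(KBq(191.3)+Kq(191.3))/2; print(fk(m)[0],(fk(Kq(191.3))[0]+fk(KBq(191.3))[0])/2)
save("side","d1s.png",(220,120,400,240),4); save("top","d1t.png",(210,170,400,310),4)
for a in(191.3,): print((proj("side",knob(np.radians(a),.15))[0]-[220,120])*4,(proj("top",knob(np.radians(a),.15))[0]-[210,170])*4)
E
```

```text
kb t=16.65 tcp [ 0.4584 -0.19    0.0764] F [-0.3  0.6 -0.6] op 0.050
[ 0.46281131 -0.18995795  0.07385505] [ 0.46124245 -0.18826397  0.0725232 ]
[224.58771011 225.28135875] [434.20239098 342.72125565]
```

View pics/d1s.png

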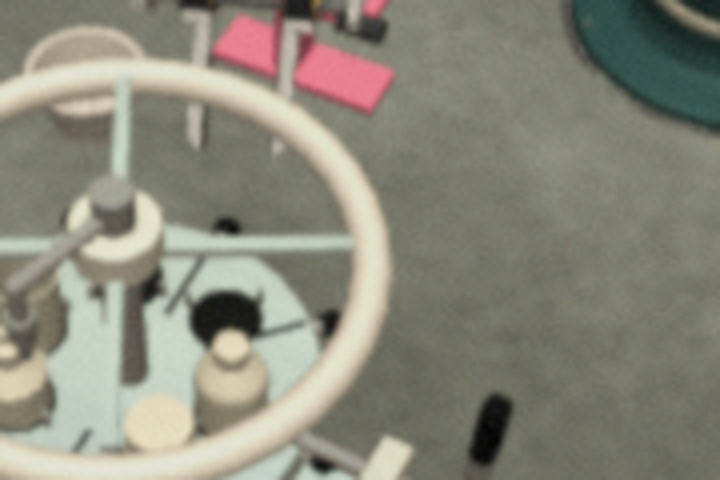

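View pics/d1t.png

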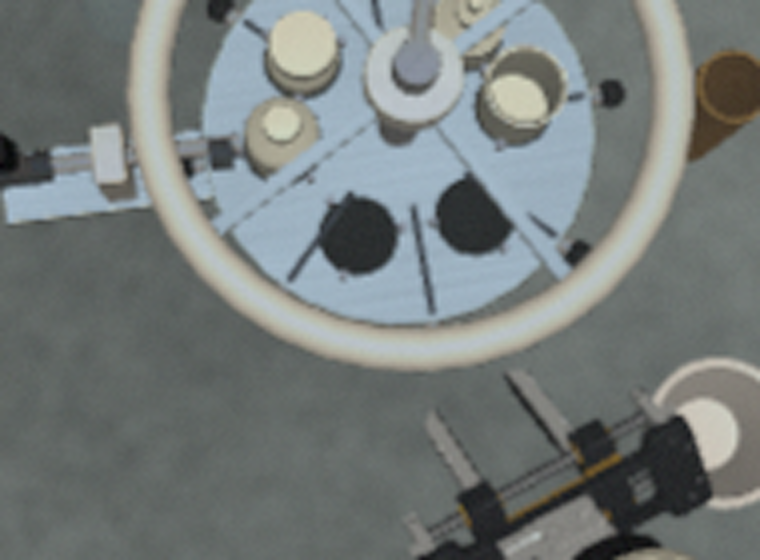

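```bash
python3 - <<'E'
from kq import *
a=191.3
robot.goto_joints((Kq(a)+KBq(a))/2); robot.goto_joints(Kq(a)); s=st("in")
save("side","d2s.png",(220,120,400,240),4)
robot.gripper_to(.026); s=st("cage")
save("side","d3s.png",(255,150,315,200),10)
E
```

```text
in t=17.28 tcp [ 0.4974 -0.1663  0.0234] F [-1.4 -0.4  0.1] op 0.050
cage t=17.91 tcp [ 0.498  -0.1673  0.0234] F [-0.5 -0.1 -0.5] op 0.026
```

View pics/d2s.png

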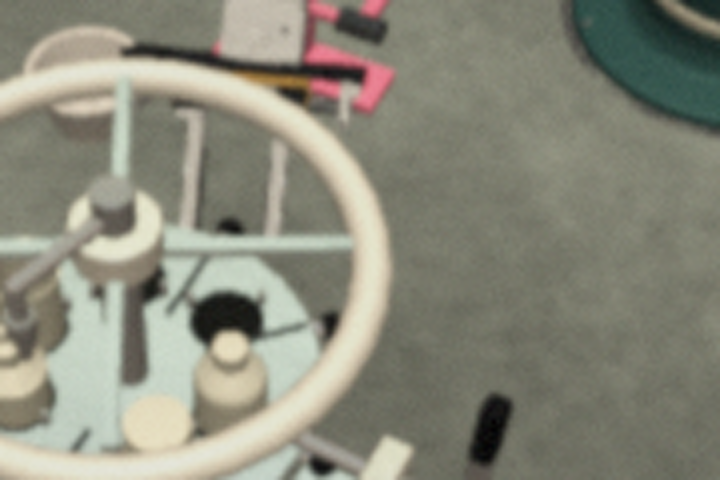

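View pics/d3s.png

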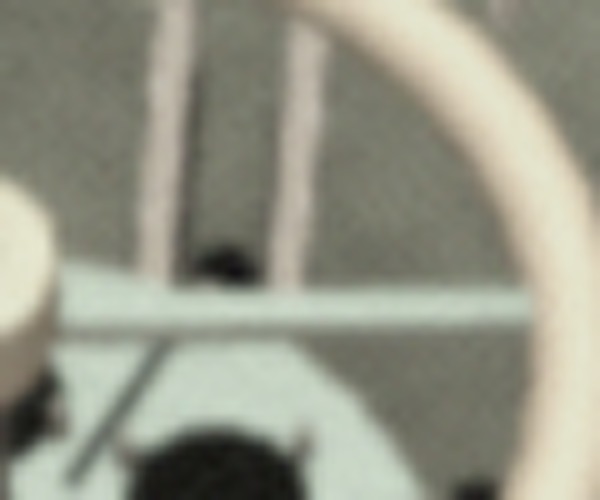

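Knob (230,265 in the enlarged side view) sits caged between the fingers (155 and 290). Stroke 1.

```bash
python3 - <<'E'
from kq import *
for a in np.linspace(191.3,227,9)[1:]:
    robot.goto_joints(Kq(a)); s=st("%.0f"%a)
    if np.linalg.norm(s["force"])>20: print("STOP");break
robot.pause(.2)
save("side","e1s.png",(170,120,370,270),3.75); save("top","e1t.png",(190,110,400,270),3.75)
E
```

```text
196 t=18.21 tcp [ 0.5014 -0.1802  0.0233] F [-0.9 -0.7 -0.5] op 0.026
200 t=18.46 tcp [ 0.5054 -0.1921  0.0233] F [ 0.1 -0.6 -0.8] op 0.026
205 t=18.71 tcp [ 0.5104 -0.2039  0.0234] F [ 0.3 -0.1 -0.3] op 0.026
209 t=18.96 tcp [ 0.5162 -0.215   0.0235] F [ 0.  -0.1 -0.1] op 0.026
214 t=19.21 tcp [ 0.5228 -0.2258  0.0236] F [-0.1 -0.   1.3] op 0.026
218 t=19.46 tcp [ 0.5303 -0.2359  0.0238] F [-0.1 -0.4 -0.8] op 0.026
223 t=19.71 tcp [ 0.5385 -0.2454  0.0239] F [-0.6  0.9 -0.4] op 0.026
227 t=19.96 tcp [ 0.5473 -0.2543  0.024 ] F [-0.6  0.3 -0.1] op 0.026
```

View pics/e1t.png

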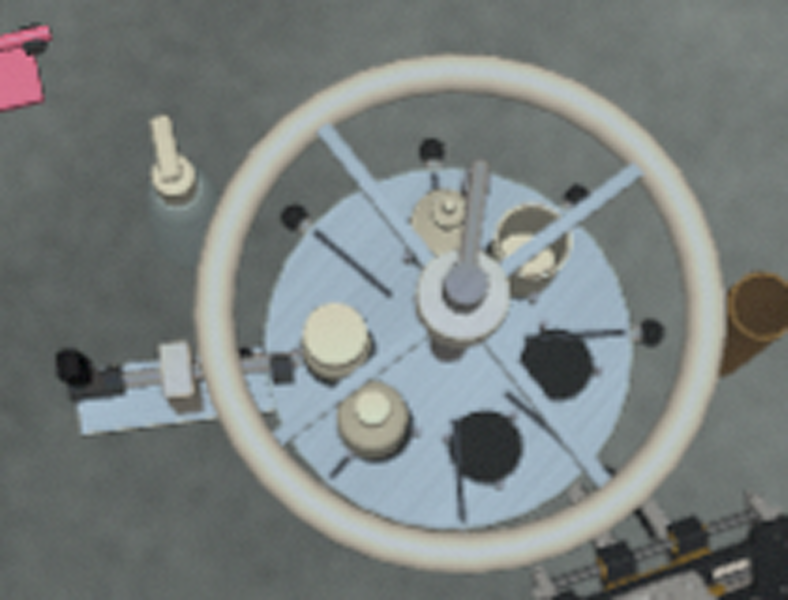

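View pics/e1s.png

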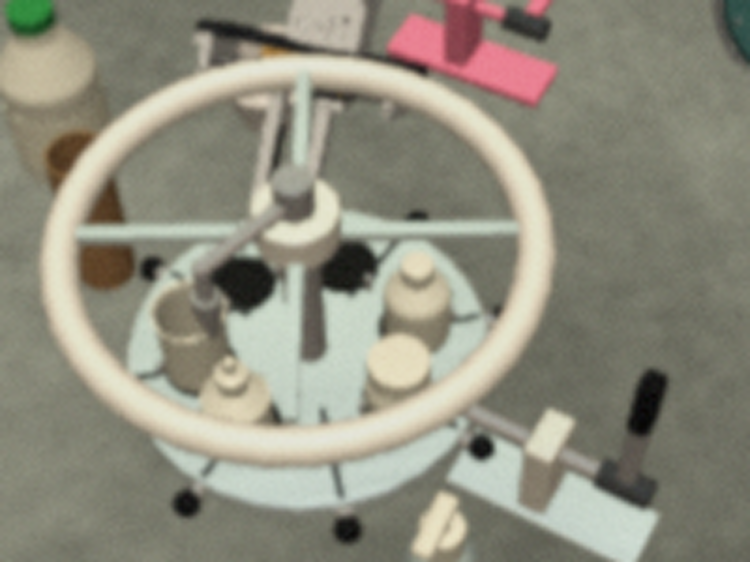

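```bash
python3 - <<'E'
from ang import *
for p in [(432,151),(576,196),(651,332),(295,217)]: r,a,w=wang("top",T(*p),.046); print("knob",round(r,4),round(a,1),round(a%45,1))
for p in [(187,503),(347,529),(152,268),(482,447)]: r,a,w=wang("side",T(*p,3.75,(170,120)),.046); print("knob s",round(r,4),round(a,1),round(a%45,1))
for p in [(534,240)]: r,a,w=wang("top",T(*p),.123);print("beaker",r,a,w)
r,a,w=wang("side",T(189,310,3.75,(170,120)),.123);print("beaker s",r,a,w)
E
```

```text
knob 0.1498 4.8 4.8
knob 0.1511 320.7 5.7
knob 0.1517 275.4 5.4
knob 0.1484 50.1 5.1
knob s 0.1515 6.2 6.2
knob s 0.1523 50.4 5.4
knob s 0.1479 276.1 6.1
knob s 0.1523 94.9 4.9
beaker 0.08238996310195815 317.446323641524 [ 0.69659208 -0.20171873  0.123     ]
beaker s 0.08051174085251464 320.867265024833 [ 0.69835183 -0.1968125   0.123     ]
```

```bash
python3 - <<'E'
from kq import *
robot.gripper_to(.05); robot.goto_joints((Kq(227)+KBq(227))/2); robot.goto_joints(KBq(227)); st("out")
robot.goto_joints(KBq(205)); robot.goto_joints(KBq(185.4)); st("kb2")
save("side","f1s.png",(220,120,400,240),4); save("top","f1t.png",(210,170,400,310),4)
E
```

```text
out t=21.37 tcp [ 0.5027 -0.2715  0.0754] F [-0.4 -0.2 -0.1] op 0.050
kb2 t=22.02 tcp [ 0.457  -0.1739  0.0762] F [ 0.7 -0.  -0.1] op 0.050
```

View pics/f1s.png

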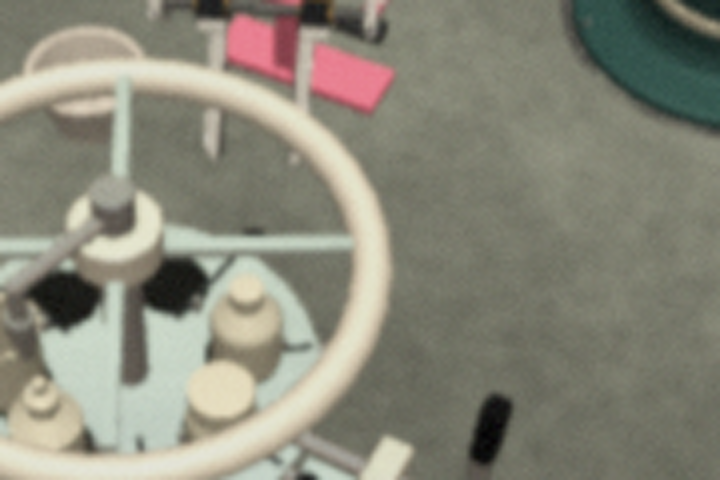

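View pics/f1t.png

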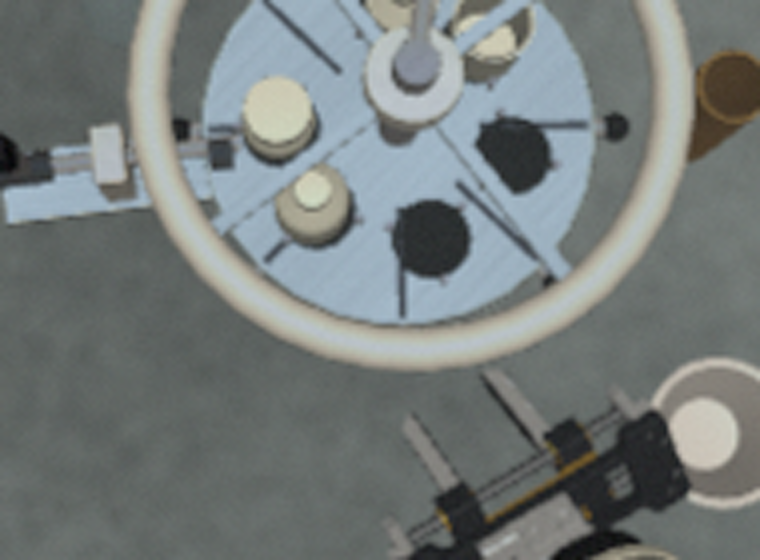

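```bash
python3 - <<'E'
from ang import *
r,a,w=wang("top",T(615,127,4,(210,170)),.046);print(r,a,a%45)
r,a,w=wang("side",T(255,233,4,(220,120)),.046);print(r,a,a%45)
import time
robot.pause(.1)
im=robot.grab_frame("top");cv2.imwrite("pics/f2t.png",cv2.resize(im[110:270,190:400,::-1],None,fx=3.75,fy=3.75,interpolation=cv2.INTER_CUBIC))
E
```

```text
0.15138210205937863 272.0111003264115 2.0111003264115084
0.15591767727590058 183.15498812223888 3.1549881222388763
```

View pics/f2t.png

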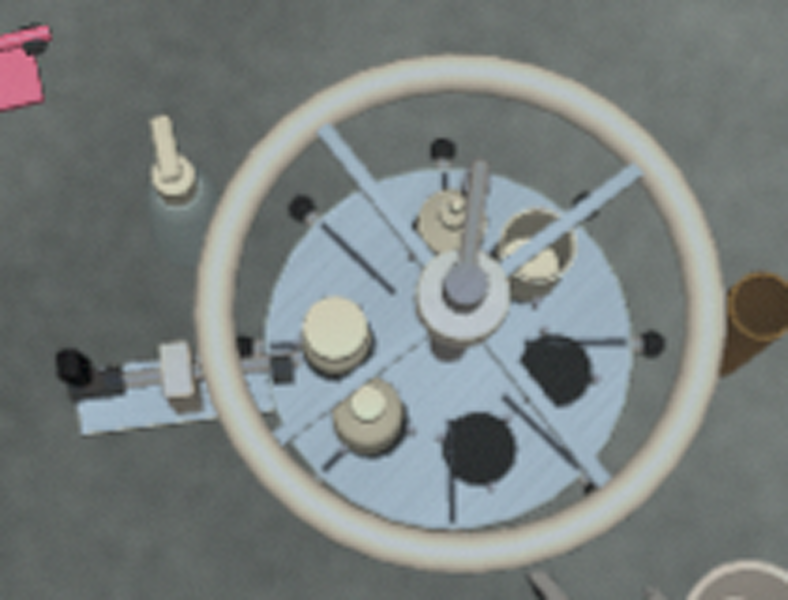

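```bash
python3 - <<'E'
from ang import *
for p in [(442,150),(302,209),(652,344)]: r,a,w=wang("top",T(*p),.046); print("knob",round(r,4),round(a,1),round(a%45,1))
r,a,w=wang("top",T(538,245),.123);print("bk",r,a)
from kq import *
a=182.5
robot.goto_joints(KBq(a)); robot.goto_joints((Kq(a)+KBq(a))/2); robot.goto_joints(Kq(a)); st("in")
robot.gripper_to(.023); s=st("cage")
save("side","g1s.png",(255,150,315,200),10)
E
```

```text
knob 0.1503 1.9 1.9
knob 0.1488 47.0 2.0
knob 0.1517 272.0 2.0
bk 0.08181100924914061 314.34579783093903
in t=23.05 tcp [ 0.4912 -0.1417  0.0208] F [-16.9  -2.8 -19.4] op 0.050
cage t=23.67 tcp [ 0.4948 -0.1427  0.0237] F [-0.1  0.2  0.3] op 0.023
```

View pics/g1s.png

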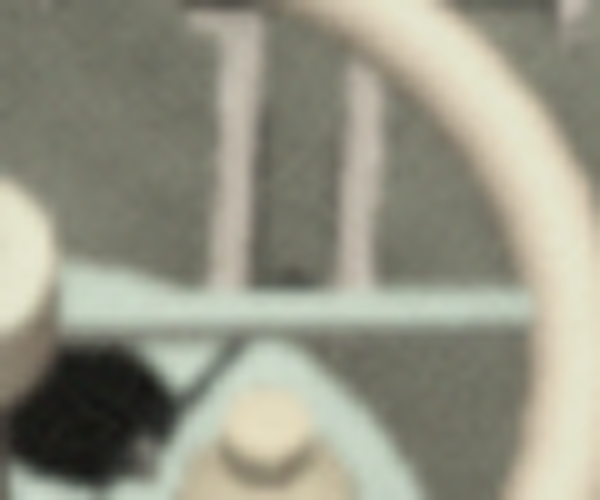

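```bash
python3 - <<'E'
from kq import *
for a in list(np.linspace(182.5,214.5,9)[1:])+[215.5]:
    robot.goto_joints(Kq(a)); s=st("%.0f"%a)
    if np.linalg.norm(s["force"])>20: print("STOP");break
robot.pause(.3)
save("side","h1s.png",(170,120,370,270),3.75); save("top","h1t.png",(190,110,400,270),3.75)
E
```

```text
186 t=23.97 tcp [ 0.4958 -0.1543  0.0233] F [-0.7 -0.6  0. ] op 0.023
190 t=24.22 tcp [ 0.4976 -0.1653  0.0233] F [-0.8 -0.  -0.4] op 0.023
194 t=24.47 tcp [ 0.5003 -0.1764  0.0233] F [-1.5  0.2 -0.7] op 0.023
198 t=24.72 tcp [ 0.5037 -0.1874  0.0233] F [ 0.5 -0.7 -0.6] op 0.023
202 t=24.97 tcp [ 0.5078 -0.198   0.0234] F [ 0.2 -0.1  0.1] op 0.023
206 t=25.22 tcp [ 0.5126 -0.2083  0.0235] F [-1.1 -0.4  0.4] op 0.023
210 t=25.47 tcp [ 0.5181 -0.2183  0.0236] F [-0.7  0.  -0.2] op 0.023
214 t=25.72 tcp [ 0.5243 -0.2278  0.0237] F [-0.4 -0.1  0. ] op 0.023
216 t=25.97 tcp [ 0.5258 -0.2297  0.0237] F [ 0.3 -0.1  0.4] op 0.023
```

View pics/h1t.png

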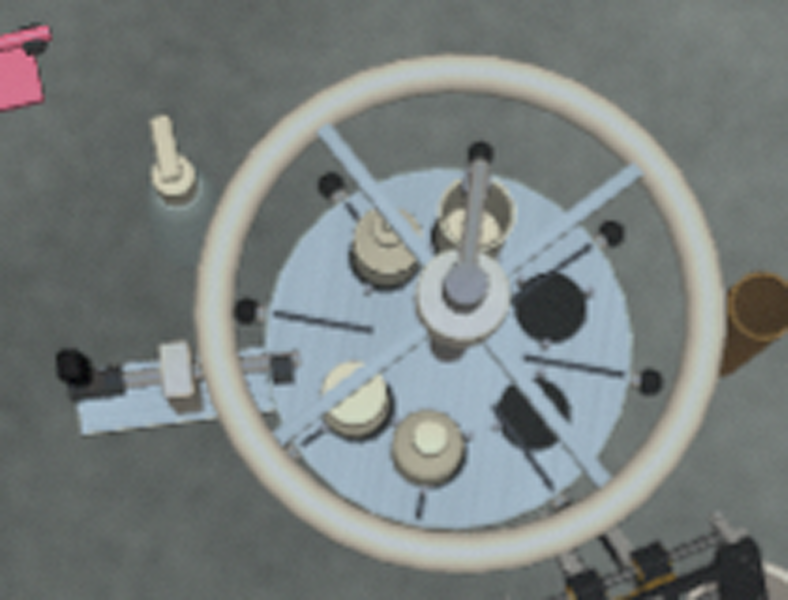

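View pics/h1s.png

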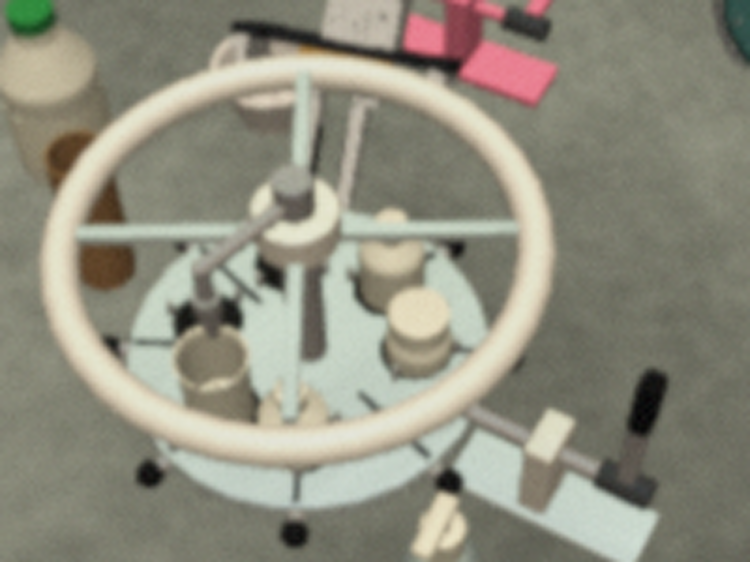

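```bash
python3 - <<'E'
from ang import *
for p in [(331,185),(480,152),(611,233),(650,381),(246,311)]: r,a,w=wang("top",T(*p),.046); print("knob",round(r,4),round(a,1),round(a%45,1))
for p in [(150,474),(295,534),(449,483)]: r,a,w=wang("side",T(*p,3.75,(170,120)),.046); print("knob s",round(r,4),round(a,1),round(a%45,1))
r,a,w=wang("top",T(478,213),.123);print("bk",r,a,w)
r,a,w=wang("side",T(211,351,3.75,(170,120)),.123);print("bk s",r,a,w)
print("noz",NOZ, (proj("top",[*NOZ,.152])-[190,110])*3.75,(proj("side",[*NOZ,.152])-[170,120])*3.75)
for da in (0,-3,3,6,):  # beaker mouth outline at radius .08
    a=PSI+np.radians(da); t=np.linspace(0,2*np.pi,60)
    P=np.c_[C[0]+.08*np.cos(a)+.025*np.cos(t),C[1]+.08*np.sin(a)+.025*np.sin(t),np.full(60,.123)]
    for n,o in(("top",[190,110]),("side",[170,120])):
        q=(proj(n,P)-o+.5)*3.75-.5; print(da,n,"u",q[:,0].min().round(0),q[:,0].max().round(0),"v",q[:,1].min().round(0),q[:,1].max().round(0))
robot.pause(.01)
for n,o,nm in(("side",(205,185,250,240),"h2s.png"),("top",(295,145,345,190),"h2t.png")): save(n,nm,o,12)
E
```

```text
knob 0.1492 36.0 36.0
knob 0.1513 351.0 36.0
knob 0.1509 306.1 36.1
knob 0.1516 261.5 36.5
knob 0.1494 81.4 36.4
knob s 0.1512 352.3 37.3
knob s 0.1527 36.8 36.8
knob s 0.153 80.6 35.6
bk 0.08081555339279338 348.08028760213955 [ 0.71497301 -0.16269171  0.123     ]
bk s 0.08003035448999918 349.0942892366983 [ 0.714485   -0.16114121  0.123     ]
noz [ 0.71543809 -0.15458442] [[468.08765325 198.57974372]] [[211.02331932 331.11344637]]
0 top u 430.0 502.0 v 178.0 247.0
0 side u 181.0 254.0 v 327.0 388.0
-3 top u 436.0 508.0 v 178.0 248.0
-3 side u 177.0 250.0 v 323.0 384.0
3 top u 424.0 496.0 v 177.0 246.0
3 side u 185.0 258.0 v 330.0 391.0
6 top u 418.0 490.0 v 177.0 246.0
6 side u 189.0 262.0 v 333.0 394.0
```

View pics/h2s.png

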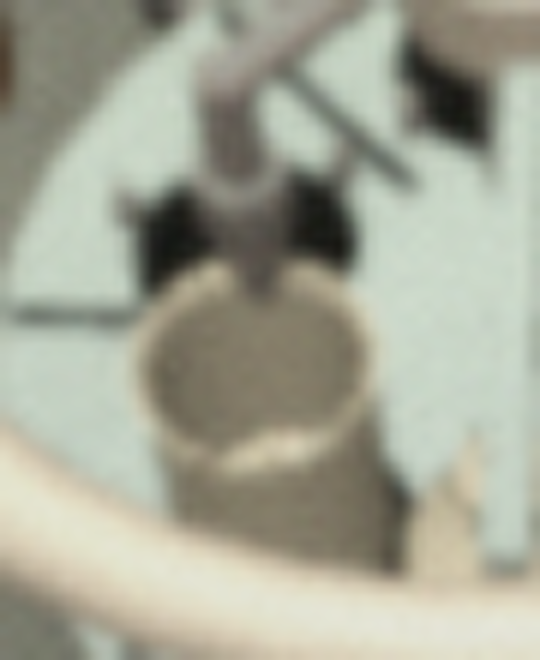

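View pics/h2t.png

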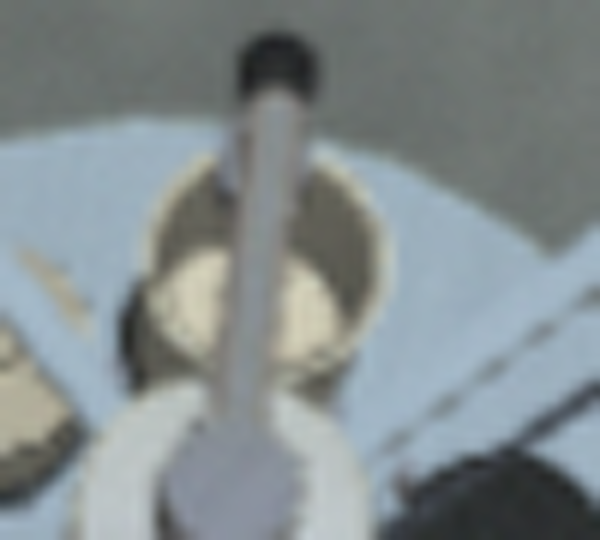

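```bash
python3 - <<'E'
from kq import *
for a in (217,218.5,219.7,220.3):
    robot.goto_joints(Kq(a))
st("x"); robot.pause(.5)
save("side","i1s.png",(170,120,370,270),3.75); save("top","i1t.png",(190,110,400,270),3.75)
for n,o,nm in(("side",(205,185,250,240),"i2s.png"),("top",(295,145,345,190),"i2t.png")): save(n,nm,o,12)
E
```

```text
x t=27.48 tcp [ 0.5343 -0.2406  0.0238] F [-1.1  0.7 -0.4] op 0.023
```

View pics/i1t.png

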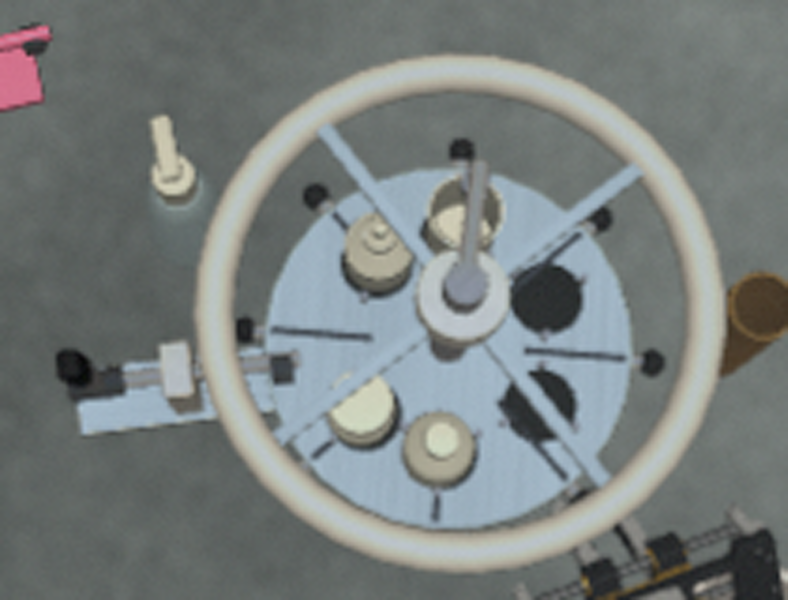

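View pics/i2s.png

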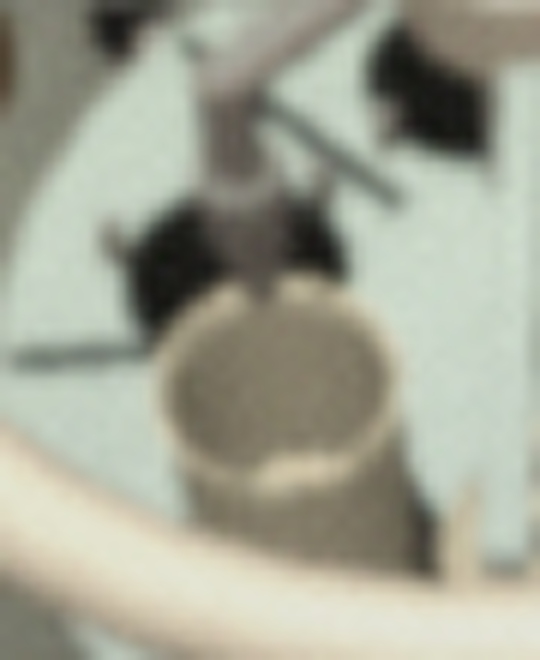

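View pics/i2t.png

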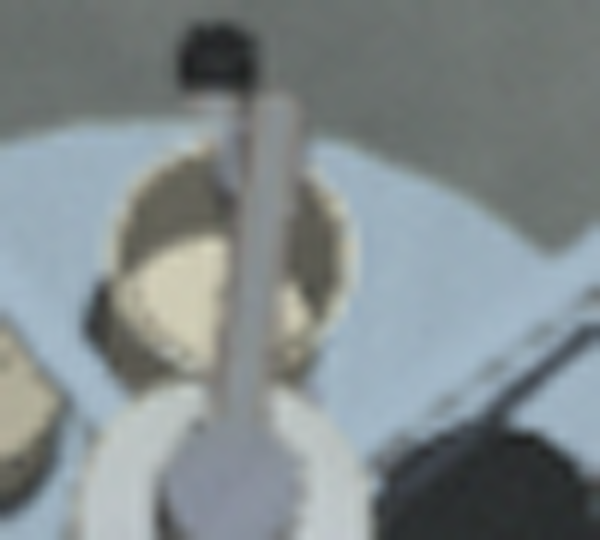

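```bash
python3 - <<'E'
from kq import *
a=220.3
robot.gripper_to(.07); st("open")
for w in (.33,.66,1):
    P,R=fk(Kq(a)); q,e=ik(P-.07*w*R[:,2],R,Kq(a)+w*(KBq(a)-Kq(a))); print(e<1e-4); robot.goto_joints(q)
st("out"); robot.pause(.3)
for n,o,nm in(("side",(205,185,250,240),"j2s.png"),("top",(295,145,345,190),"j2t.png")): save(n,nm,o,12)
E
```

```text
open t=29.04 tcp [ 0.5339 -0.2412  0.0236] F [-6.1 -3.3  1.5] op 0.070
True
True
True
out t=29.79 tcp [ 0.4907 -0.2585  0.0754] F [ 0.9 -0.4 -0.3] op 0.070
```

View pics/j2s.png

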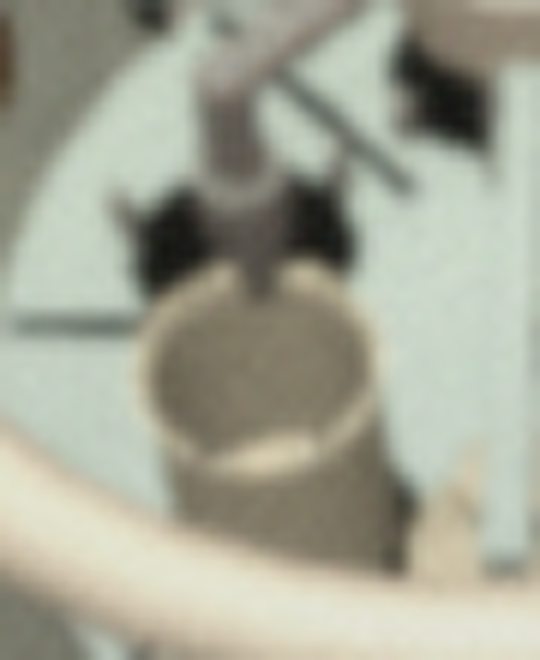

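View pics/j2t.png

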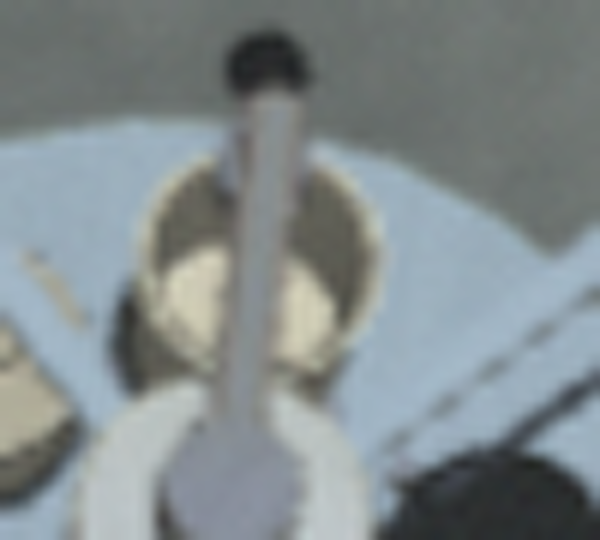

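```bash
python3 - <<'E'
from kq import *
def col(a,w):
    P,R=fk(Kq(a)); q,e=ik(P-.07*w*R[:,2],R,Kq(a)+w*(KBq(a)-Kq(a))); assert e<1e-4; return q
a=217.1
robot.gripper_to(.038)
for w in (1,.66,.33,0): robot.goto_joints(col(a,w))
st("in"); robot.gripper_to(.023); st("cage")
for a in (218.2,219.2,220,220.6): robot.goto_joints(Kq(a))
robot.pause(.4); st("pushed")
for n,o,nm in(("side",(205,185,250,240),"k1s.png"),("top",(295,145,345,190),"k1t.png")): save(n,nm,o,12)
robot.gripper_to(.031); st("open")
for n,o,nm in(("side",(205,185,250,240),"k2s.png"),("top",(295,145,345,190),"k2t.png")): save(n,nm,o,12)
E
python3 -c "
import cv2,numpy as np
a=[cv2.imread('pics/k%dt.png'%i)[:400,:420] for i in(1,2)]
cv2.imwrite('pics/k12t.png',cv2.resize(np.hstack(a),None,fx=.95,fy=.95))"
```

```text
in t=31.87 tcp [ 0.5283 -0.2332  0.024 ] F [0.1 0.2 0.4] op 0.038
cage t=32.33 tcp [ 0.5284 -0.2338  0.0239] F [ 0.9  0.9 -0.1] op 0.023
pushed t=33.73 tcp [ 0.5348 -0.2412  0.0239] F [-0.1  0.8  0.6] op 0.023
open t=34.21 tcp [ 0.5348 -0.2412  0.0239] F [0.6 0.7 0.4] op 0.031
```

View pics/k12t.png

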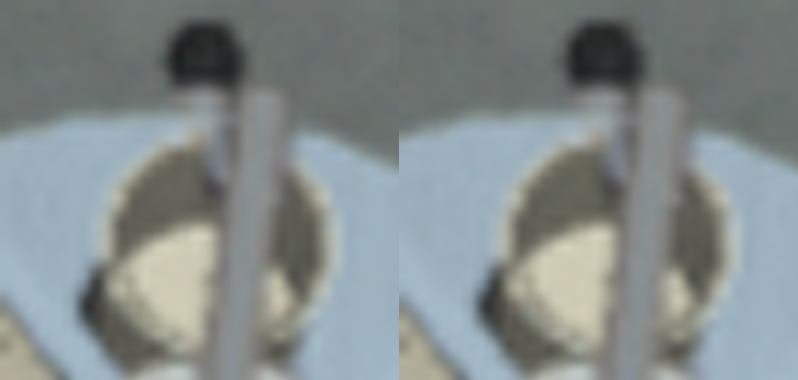

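View pics/k2s.png

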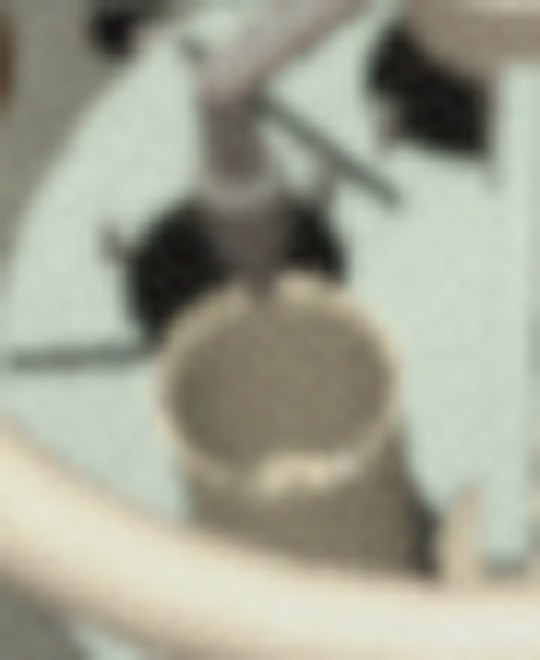

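```bash
python3 - <<'E'
from kq import *
a=220.6
P,R=fk(Kq(a)); qs=[]
for w in (.2,.4,.6,.8,1):
    q,e=ik(P-.07*w*R[:,2],R,Kq(a)+w*(KBq(a)-Kq(a))); assert e<1e-4; qs.append(q)
for q in qs: robot.goto_joints(q)
st("out"); robot.pause(.3)
for n,o,nm in(("side",(205,185,250,240),"l1s.png"),("top",(295,145,345,190),"l1t.png")): save(n,nm,o,12)
E
```

```text
out t=35.56 tcp [ 0.4912 -0.2591  0.0753] F [ 0.4 -0.3 -0.5] op 0.031
```

View pics/l1s.png

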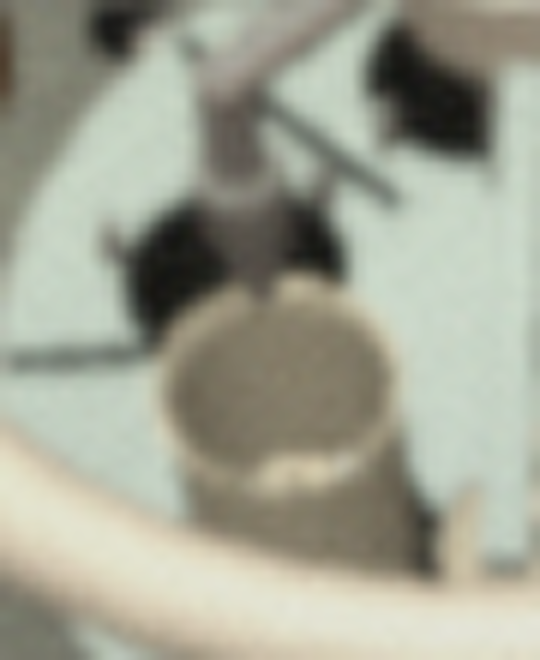

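View pics/l1t.png

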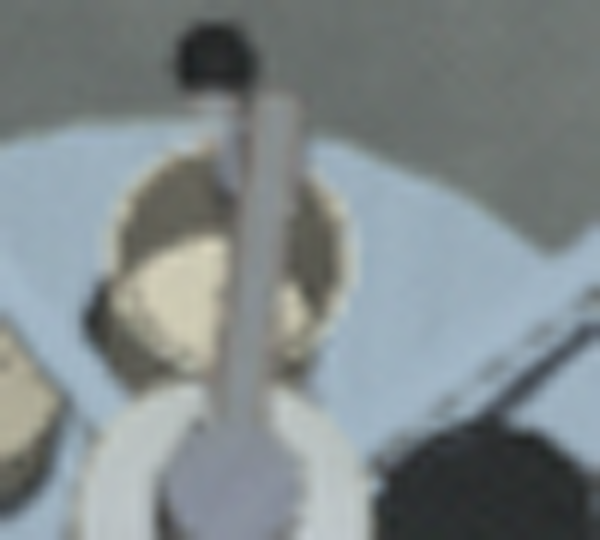

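```bash
python3 - <<'E'
from kq import *
from chk import chk
from plan import solve
v=np.load("via.npy");B=_d["B"] if "_d" in globals() else np.load("plan3.npz")["B"];L=np.load("plan3.npz")["L"]
s=robot.get_state()["qpos"]; rd=np.radians
print(chk(s,v,1.5),chk(v,B[3],1.5),chk(B[3],B[2],1.5))
q,vv,e=solve(grip(-.05,.093),LD,(rd(22),rd(40)),rd(2),-1,L[0],2e-3,rd(24)); print(e<1e-4,q.round(3),L[0].round(3)); np.save("Lend.npy",q)
robot.goto_joints(v); robot.gripper_to(.05); robot.goto_joints(B[3]); st("B3")
for b in B[2::-1]: robot.goto_joints(b)
robot.goto_joints(L[7]); st("at lever")
save("side","m1s.png",(310,190,370,260),8); save("top","m1t.png",(190,110,400,270),3.75)
E
```

```text
[0.019 0.077 0.335 0.12 ] [0.024 0.207 0.079 9.   ] [0.056 0.216 0.063 9.   ]
True [ 0.11   0.344 -0.432  2.309  1.13   0.222  0.349] [ 0.111  0.332 -0.433  2.313  1.128  0.221  0.346]
B3 t=38.67 tcp [0.5367 0.0962 0.2368] F [0.2 0.  0. ] op 0.050
at lever t=40.16 tcp [0.6051 0.1074 0.14  ] F [-0.8  0.1  0.1] op 0.050
```

View pics/m1s.png

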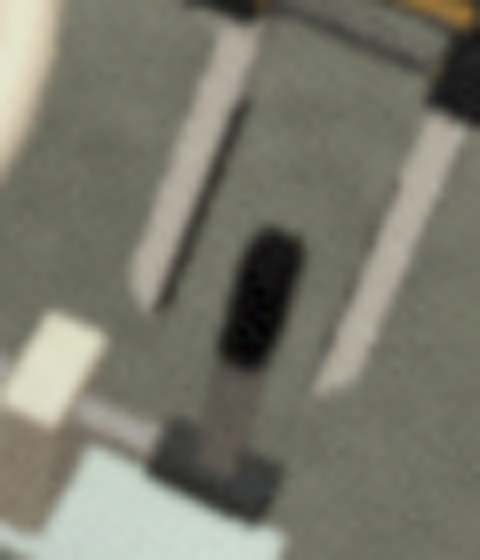

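View pics/m1t.png

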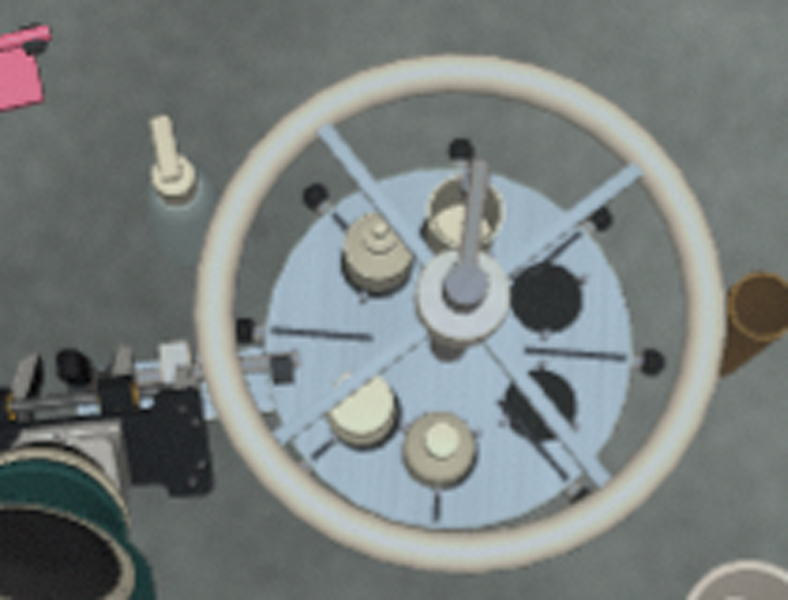

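```bash
python3 - <<'E'
from st import *
L=np.load("plan3.npz")["L"]; E=np.load("Lend.npy"); X=np.load("X.npy")
robot.goto_joints((L[7]+X[0])/2)
robot.gripper_to(0.); s=st("closed")
if s["opening"]>.012:
    for q in [*L[::-1],E]:
        robot.goto_joints(q); s=st("arc")
        if np.linalg.norm(s["force"])>45 or s["opening"]<.012: print("STOP");break
save("side","n1s.png",(260,120,460,280),3.7); save("top","n1t.png",(190,110,400,270),3.75)
E
```

```text
closed t=41.13 tcp [0.6081 0.1093 0.1394] F [-0.8  6.1 -1.3] op 0.016
arc t=41.38 tcp [0.6053 0.109  0.1391] F [ 0.5  6.7 -3.3] op 0.016
arc t=41.63 tcp [0.5853 0.1058 0.135 ] F [-8.   6.2  4.1] op 0.016
arc t=41.88 tcp [0.5672 0.1029 0.127 ] F [-13.4   5.5   8.9] op 0.016
arc t=42.13 tcp [0.5508 0.1004 0.1151] F [-11.8   5.5   8.8] op 0.016
arc t=42.38 tcp [0.5371 0.098  0.0999] F [-6.2  7.1  2.1] op 0.016
arc t=42.63 tcp [0.5265 0.0962 0.0823] F [-2.8  7.7  0.1] op 0.016
arc t=42.88 tcp [0.5193 0.0951 0.0629] F [-3.9  6.4  0.1] op 0.016
arc t=43.13 tcp [0.516  0.0947 0.0426] F [-5.7  6.6 -2.2] op 0.016
arc t=43.38 tcp [0.5154 0.0947 0.0381] F [-12.1   6.8   1.5] op 0.016
```

View pics/n1s.png

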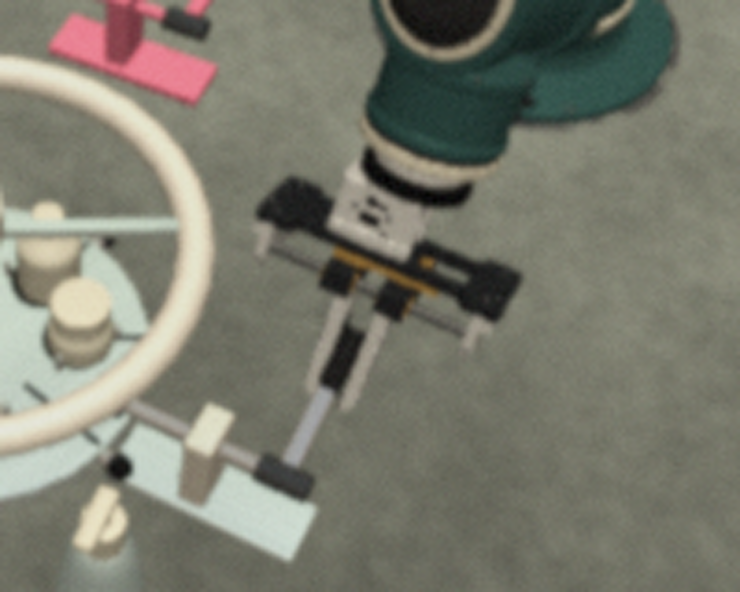

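View pics/n1t.png

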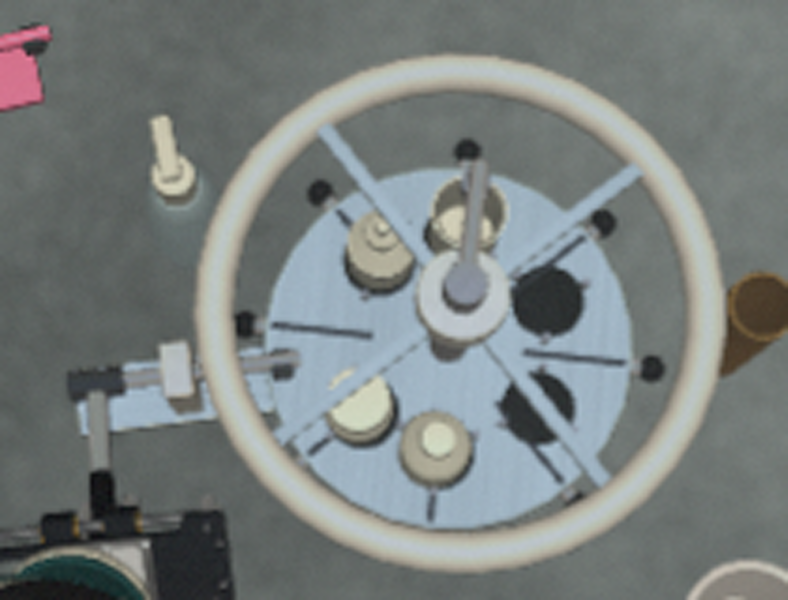

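```bash
python3 - <<'E'
from kq import *
L=np.load("plan3.npz")["L"]
s=robot.get_state(); P,R=fk(s["qpos"]); q=np.array(s["qpos"]); qs=[]
for w in (.03,.06):
    t,e=ik(P-w*R[:,2],R,q,reg=1e-4); t,e=ik(P-w*R[:,2],R,t); assert e<1e-4; qs.append(t); q=t
robot.gripper_to(.05)
for t in qs: robot.goto_joints(t)
st("back"); np.save("back.npy",qs)
save("side","o1s.png",(290,180,400,280),6);save("top","o1t.png",(190,110,400,270),3.75)
for th in (0,.1,.2,.3): print(th,[((proj("side",grip(th,r))[0]-[290,180]+.5)*6-.5).round(0) for r in (.07,.12)])
E
```

```text
back t=44.84 tcp [0.4918 0.0909 0.093 ] F [ 0.  -0.1 -0.7] op 0.049
0 [array([344., 288.]), array([388., 206.])]
0.1 [array([346., 280.]), array([392., 192.])]
0.2 [array([347., 273.]), array([394., 180.])]
0.3 [array([348., 268.]), array([396., 170.])]
```

View pics/o1s.png

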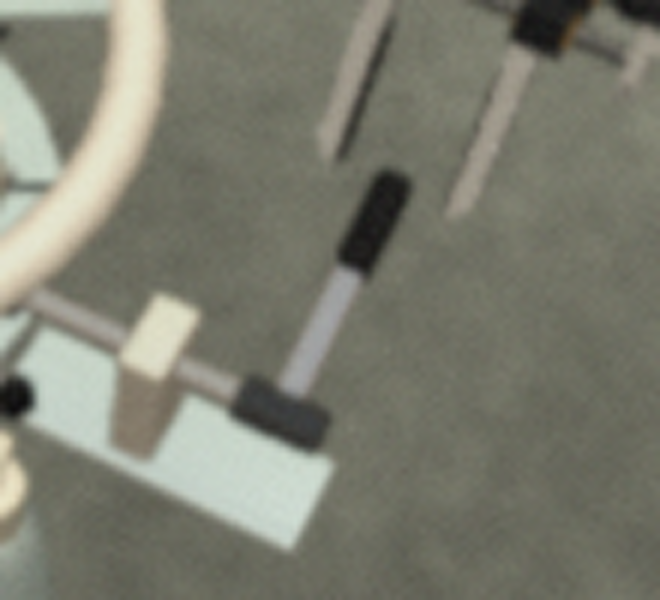

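```bash
cat > p8.py <<'E'
from kq import *
from chk import chk
from plan import solve
rd=np.radians; s=robot.get_state(); q=np.array(s["qpos"]); W=[]
u=np.array([np.cos(LD),np.sin(LD),0]); n=np.array([np.cos(HA),np.sin(HA),0])
for z in (.125,.113,.105,.097,.089,.083,.078,.075):
    tip=H+.103*u+.001*n; tip[2]=z
    # choose tilt 24
    R=rot(LD-rd(1),rd(24)); P=tip-.019*R[:,2]
    qq,v,e=solve(P,LD-rd(1),(rd(21),rd(27)),rd(2),-1,q,2e-3,rd(24)); print(z,e<1e-4,qq.round(3),chk(qq,qq,0.2,1),(fk(qq)[0]+.019*fk(qq)[1][:,2]).round(4)); W.append(qq); q=qq
np.save("W.npy",W)
E
python3 p8.py
```

```text
0.125 True [ 0.38   0.156 -0.718  2.326  0.7    0.305  0.734] [0.048 0.121 0.047 9.   ] [0.4956 0.0909 0.1254]
0.113 True [ 0.376  0.192 -0.712  2.319  0.716  0.309  0.744] [0.038 0.109 0.041 9.   ] [0.4952 0.091  0.1132]
0.105 True [ 0.372  0.215 -0.707  2.314  0.727  0.312  0.751] [0.032 0.101 0.039 9.   ] [0.4949 0.0911 0.1051]
0.097 True [ 0.368  0.239 -0.702  2.309  0.738  0.315  0.758] [0.028 0.093 0.039 9.   ] [0.4946 0.0912 0.0969]
0.089 True [ 0.364  0.262 -0.696  2.303  0.749  0.319  0.764] [0.025 0.085 0.039 9.   ] [0.4943 0.0912 0.0888]
0.083 True [ 0.36   0.279 -0.692  2.299  0.758  0.321  0.769] [0.024 0.079 0.039 9.   ] [0.4941 0.0912 0.0827]
0.078 True [ 0.357  0.293 -0.688  2.295  0.765  0.324  0.772] [0.024 0.074 0.039 9.   ] [0.494  0.0913 0.0777]
0.075 True [ 0.353  0.302 -0.684  2.292  0.769  0.328  0.77 ] [0.023 0.071 0.039 9.   ] [0.4938 0.0912 0.0746]
```

```bash
python3 - <<'E'
from kq import *
W=np.load("W.npy")
robot.goto_joints(W[0]); robot.gripper_to(0.); st("above")
for w in W[1:]:
    robot.goto_joints(w); s=st("down")
    if np.linalg.norm(s["force"])>30: print("STOP");break
robot.pause(.1)
save("side","q1s.png",(290,180,400,280),6)
E
```

```text
above t=46.06 tcp [0.5005 0.0914 0.1156] F [-0.2 -0.1 -0. ] op 0.001
down t=46.31 tcp [0.4997 0.0917 0.1029] F [-0.1 -0.3 -1. ] op 0.000
down t=46.56 tcp [0.4993 0.0917 0.095 ] F [ 0.3 -0.2  0.4] op 0.000
down t=46.81 tcp [0.4989 0.0918 0.0868] F [0.1 0.4 0.1] op 0.001
down t=47.06 tcp [0.4984 0.0919 0.0785] F [0.4 0.7 0.2] op 0.000
down t=47.31 tcp [0.4982 0.092  0.0725] F [-0.7 -0.6  1.8] op 0.000
down t=47.56 tcp [0.4987 0.0922 0.0691] F [-30.8  -5.4  63. ] op 0.001
STOP
```

View pics/q1s.png

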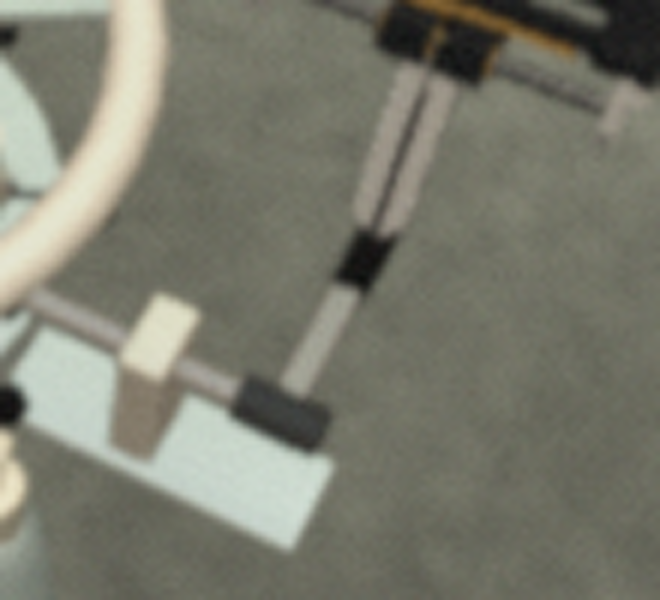

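```bash
python3 - <<'E'
from kq import *
W=np.load("W.npy")
robot.goto_joints(W[5]); robot.goto_joints(W[2]); robot.goto_joints(W[0])
s=robot.get_state();P,R=fk(s["qpos"]);t,e=ik(P-.06*R[:,2],R,np.array(s["qpos"]),reg=1e-4); print(e)
if e<1e-3: robot.goto_joints(t)
st("away"); robot.pause(.3)
save("side","r1s.png",(290,180,400,280),6); save("side","r2s.png",(170,120,370,270),3.75)
for n,o,nm in(("side",(205,185,250,240),"r3s.png"),("top",(295,145,345,190),"r3t.png")): save(n,nm,o,12)
save("top","r4t.png",(190,110,400,270),3.75)
E
```

```text
1.3047748615297e-07
away t=49.05 tcp [0.4739 0.0882 0.1685] F [ 0.9  0.5 -0.5] op 0.001
```

View pics/r1s.png

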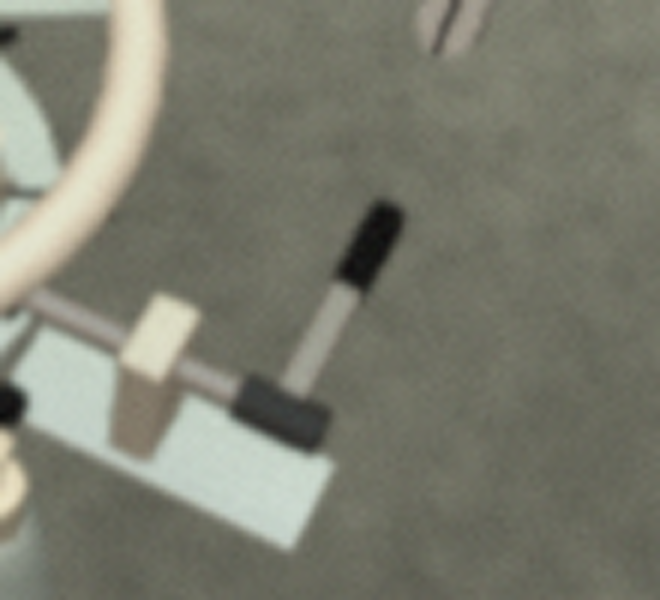

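View pics/r3s.png

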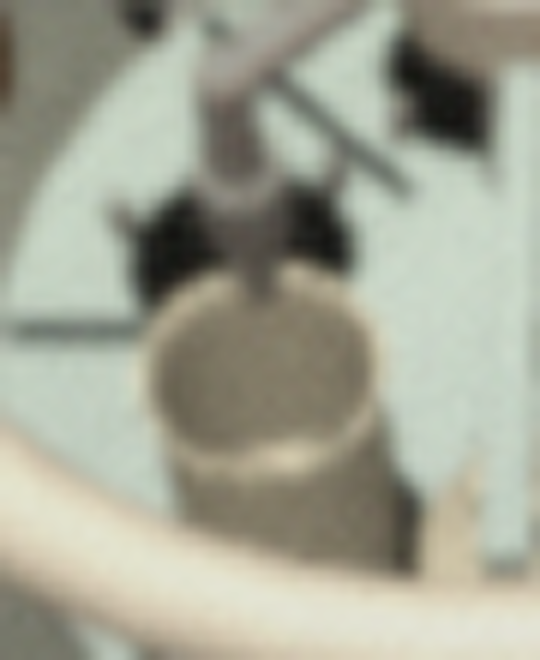

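View pics/r3t.png

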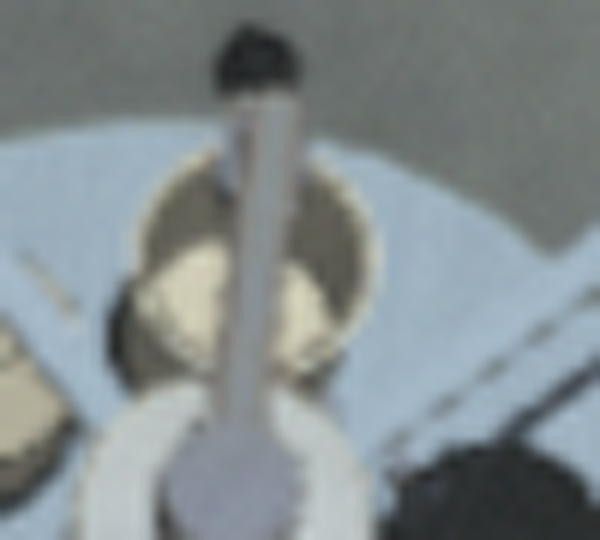

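View pics/r2s.png

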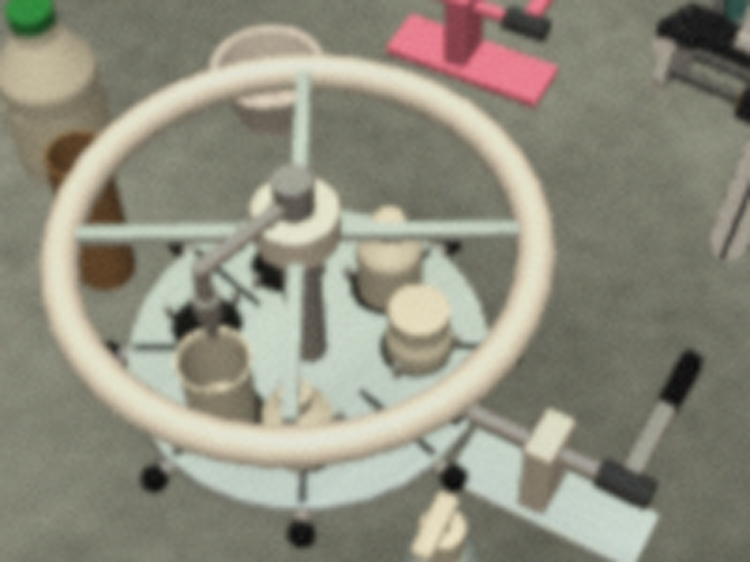

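View pics/r4t.png

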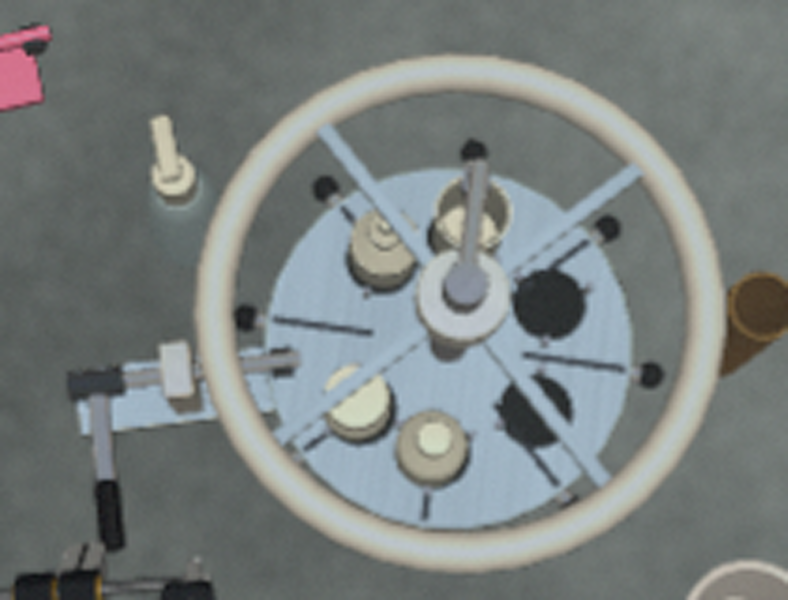

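```bash
python3 - <<'E'
from ang import *
f=lambda u,v,o:((u+.5)/12-.5+o[0],(v+.5)/12-.5+o[1])
m=atz("side",f(262.5,367.5,(205,185)),.123); n=atz("side",f(262,292,(205,185)),.152); print("side",m,n,1e3*(m-n)[:2], 1e3*(m[:2]-NOZ))
# top: mouth u131..380, top edge v~140 ; fit with radius
m=atz("top",f(255.5,258,(295,145)),.123); print("top",m,1e3*(m[:2]-NOZ))
t=np.linspace(0,6.28,60)
for da in(-5,-4,-3,-2):
    a=PSI+np.radians(da);P=np.c_[C[0]+.08*np.cos(a)+.025*np.cos(t),C[1]+.08*np.sin(a)+.025*np.sin(t),np.full(60,.123)]
    for nn,o in(("top",[295,145]),("side",[205,185])):
        q=(proj(nn,P)-o+.5)*12-.5; print(da,nn,q.min(0).round(0),q.max(0).round(0))
E
```

```text
side [ 0.71809577 -0.15603348  0.123     ] [ 0.71658458 -0.15318741  0.152     ] [ 1.51119627 -2.84607223] [ 2.65768314 -1.44905825]
top [ 0.71594539 -0.15937688  0.123     ] [ 0.50730517 -4.79245417]
-5 top [150. 155.] [380. 377.]
-5 side [139. 248.] [372. 441.]
-4 top [144. 153.] [374. 375.]
-4 side [142. 252.] [376. 445.]
-3 top [137. 152.] [367. 374.]
-3 side [146. 256.] [380. 449.]
-2 top [131. 151.] [361. 373.]
-2 side [150. 260.] [384. 453.]
```

```bash
python3 - <<'E'
from kq import *
st(); robot.sign_off()
E
```

```text
t=49.60 tcp [0.4738 0.0886 0.1691] F [0.5 0.7 0. ] op 0.000
the job is handed in; nothing more can be done
```

The job is handed in at 49.6 s: the brake is locked again and the beaker stands under the nozzle. No verdict came back, so the result rests on my last pictures.

**What I did:**
- **Brake up:** I pinched the lever and flipped it up. The pads slipped once at about 1.15 rad, so I regripped and drove it to its upper stop.
- **Turning the carousel:** I caged a spoke knob between the fingers and turned the carousel in two strokes. My first release dragged it back about 4°. I moved it back under the nozzle and withdrew straight, and the picture then showed it at rest, within about 2 mm of centre.
- **Brake down:** Pulling the lever down stopped at about 0.25 rad. I pressed it the rest of the way with closed fingers.

**What the last checks showed:**
- **Lever:** fully down, at the same pixels as at the start.
- **Beaker:** closing the brake dragged the carousel back about 3°. The mouth is now an estimated 3–5 mm off the nozzle axis, inside the 10 mm limit.
- **Surroundings:** the vessels look upright, the bench items I could see look unmoved, and the robot was touching nothing.

**What failed or disagreed:**
- **Tool length:** the pictures showed the fingertips about 30 mm behind where the reported TCP put them. The first grasp missed because of this, and I corrected for it afterwards.
- **Contact forces:** pressing the lever onto its stop gave a brief wrist reading of about 70 N. The limit is 120 N at the wrist, or 40 N if it counts as the gripper's body. Inserting the fingers for the second stroke gave a brief 26 N.
- **Beaker offset:** the two cameras differ by about 2–3 mm on the final position.

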